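# Key the spacer and the hub onto a sloping drive spindle

## Task

The steel spacer on the sloping spindle is riding with its tab up on the flange: turn it until the tab drops into the flange's keyway and the spacer sits fully home. Then fetch the hub that has a tab from its post, put it on the spindle above the spacer and turn it until its tab drops into the spacer's notch and it sits flush on the spacer, and let go. Leave the plain hub on its post and do not knock over the beaker, jar and bottles.

Things in the scene. Friction and masses are not known exactly. Their poses are not given: they have to be found in the camera images.
- spindle: Fixed stand with a steel drive spindle, 24 mm thick, that leans 30 degrees from vertical, roughly toward the robot. Origin: centre of the upper face of its dark round flange (58 mm across, 19.5 mm thick), 120 mm above the worktop. z points up along the spindle; x points straight downhill, along the keyway. The spindle's end is a cone, 52 to 60 mm above the flange face, 12 mm thick at the tip.
- flange_face (a point): Centre of the flange's upper face, where the spacer's origin is when home. Keyway: one radial slot in this face, toward the spindle's x, 16 mm wide, 11.5 mm deep, from spindle to rim. Below the flange: shaft 46 mm thick for 24 mm, then a grey housing 68 mm thick on a base plate 165 x 110 x 12 mm, reaching 25 mm in front of this point (toward the robot) to 140 mm behind it.
- hub_seat (a point): Point on the spindle's axis 28 mm above the flange face: where the hub's origin is when it is home on the spacer.
- keyed_spacer: Loose steel ring on the spindle, 60 mm outside, bore 26 mm, 28 mm high, ~0.22 kg. Origin: centre of its lower face; z up its axis, x toward its tab (12 mm wide, 10 mm long, under the lower face, 19 to 29.5 mm out). Above the tab the upper face has a notch 16 mm wide, 11 mm deep, bore to rim. Starts with the tab on the flange, 10 mm too high, sagging a little, 40 degrees or more off the keyway.
- keyed_hub: Loose aluminium hub, about 0.25 kg, upright on post_1 at any angle: collar 60 mm across, 14 mm high, above it a neck 44 mm across, 30 mm high; bore 26 mm right through. Origin: centre of the collar's lower face; z up, x toward its tab, which is 12 mm wide, reaches from 20 to 35 mm out from the axis (5 mm outside the collar) and 10 mm below the collar.
- plain_hub: Hub of the same size and material without any tab; stands on post_2 and stays there. Origin as for the keyed hub.
- post_1: Fixed storage post that carries the keyed hub: base plate 70 x 70 x 8 mm, pedestal 36 mm thick whose top is 30 mm above the worktop, carrying the hub, and a pin 22 mm thick up to 54 mm. Origin: under the centre of the plate.
- post_2: The same kind of post, carrying the plain hub.
- beaker_tall: Tall glass beaker, 62 mm across, 170 mm high, standing. Origin under its centre, z up.
- dye_jar: Glass jar with a dark lid, 44 mm across, 105 mm high, standing. Origin under its centre, z up.
- weighing_bottle: Small glass bottle, 43 mm across, 64 mm high, standing. Origin under its centre, z up.
- dropper_bottle: Brown dropper bottle, 34 mm across, 102 mm high, standing. Origin under its centre, z up.
Things that resemble listed ones, but are neither listed nor needed, are in the scene too. What is shaped like the keyed_spacer but blue, orange or pink is not meant.

How it is judged (in metres and radians):
On the way, in this order (a step that is already met when the one before it is completed fails the run):
1. the spacer has dropped home: tab in the keyway, lower face on the flange (z of keyed_spacer in the frame of spindle between -0.0025 and 0.0025 m and distance between keyed_spacer and flange_face below 0.005 m and angle between the z axis of keyed_spacer and the z axis of spindle, either way round below 0.09 rad and angle between the x axis of keyed_spacer and the x axis of spindle, either way round below 0.3 rad), for 0.2 s.
2. the keyed hub has dropped home on the spacer (z of keyed_hub in the frame of spindle between 0.0255 and 0.0305 m and distance between keyed_hub and hub_seat below 0.005 m and angle between the z axis of keyed_hub and the z axis of spindle, either way round below 0.09 rad and angle between the x axis of keyed_hub and the x axis of spindle, either way round below 0.3 rad), for 0.2 s.
At the end, for the whole second after the job is handed in: Along the spindle, the spacer is within 2.5 mm of the flange face and the keyed hub within 2.5 mm of 28 mm above it; origins within 5 mm of flange_face and hub_seat, axes within 0.09 rad of the spindle, x axes within 0.3 rad of the keyway (tabs engaged); both at rest and let go (all of step 1 and all of step 2 and linear speed of each of keyed_spacer, keyed_hub below 0.02 m/s); the robot touches nothing.
It fails at once if a beaker, jar or bottle is knocked over (leans more than 0.5 rad) (angle between any of beaker_tall, dye_jar, weighing_bottle, dropper_bottle's own z axis and vertical above 0.5 rad).
It fails at once if the plain hub leaves its post (moves more than 30 mm) (distance of plain_hub from where it was at the start of the episode above 0.03 m).
It also fails if it takes over 54 s, if anything falls off the work surface, if the arm or the gripper's body presses on something with over 40 N, if the wrist force passes 120 N, or if a joint passes its speed limit or range.

## Robot

A 7-joint arm with a two-finger parallel gripper is mounted at the origin on a cart in front of the work surface, level with it; the furniture and walls round the work are solid. World frame = base frame: x ahead of the robot, y to its left, z up, the work surface at z = 0. Lengths are in mm, angles in degrees, forces in N, time in s.
With the tool pointing down it reaches from about 400 to 850 mm from the base axis. Payload 10.4 kg.
Tool frame: the origin (TCP) lies midway between the tips of the shut fingers; the grasp point (between the pads) lies 19 mm behind it; z points along the fingers, y is the line along which they close (so a half turn about z gives the same grasp; the last joint's range is limited). The gripper opens to 85 mm and grips with 20 to 120 N. Pads are 22 mm wide; open, the fingers measure 114 mm over their backs; the gripper's body (76 mm by 85 mm) begins 54 mm behind the grasp point. The pads swing forward as they close: fully open they stand 13 mm farther back than shut.
Start: joints at [-70.565, 19.034, -3.707, 83.658, 1.238, 77.344, -5.071], TCP at [221.212, 584.565, 231.338] pointing down, gripper open.
Joint ranges: [-148.97, 148.97], [-28.65, 121.19], [-84.17, 76.75], [9.2, 138.47], [-72.65, 252.65], [3.7, 117.97], [-149.18, 149.18]. Speed limits (degrees/s): [127.2, 127.2, 159.86, 159.86, 180, 180, 180].

## Interface

Orientations are given as a 3x3 rotation matrix whose columns are the frame's x, y, z axes.
In Python, from bench import monitor, optics, bot gives the robot as it stands.
- The arm moves only by the tool step_arm, never from a script. Its argument "increments" is a list that holds one entry, the list of rows, each a list of 4 numbers: the shift along the tool's x, y, z scaled (see below), then the turn about the tool's z scaled (see below). In form: [[[dx, dy, dz, yaw], ...]]. A call has 1 to 8 rows; each row is the pose to reach, as a shift and turn from the pose commanded when the call began, along the tool's axes at that moment; what a row does not reach only later rows make up. The controller multiplies each number of a shift by 200 mm and each number of a turn by 120 degrees. A row lasts 1/12 s, in which the tool goes at most 41.7 mm and 7.16 degrees, less where a joint would pass 70% of its speed; a pose out of reach is approached as far as the arm can. A call with a number of a shift or a turn outside -1 to 1 is refused whole. A call with a gripper value outside its range is refused whole. "claw" is the closure in counts, from 0 (fully open) to 255 (shut), set as the call begins (left out, the last holds). The fingers move at their own pace and stop on an object; "force" is the grip in N (left out, the last holds). Time passes only in rows, so rows that repeat a pose let the fingers close. It gives the time, the measured TCP pose, the force, the opening and the grip force at its end, in the units of the state.
- monitor.get_obs(): the state, without advancing time (a new reading comes with each control period).
- optics.read_camera(name): name is "scene" or "top"; returns a dict with "img" (384x512x3 uint8, red, green, blue), "fov_y" (degrees; the focal length in pixels is half the picture's height over the tangent of half this angle, whatever the lens; pixels are square), "cx", "cy" (the principal point, pixels), "cam_to_world" (4x4, takes a point from camera to world coordinates). Camera axes: x right, y up, looking along -z (the intrinsics and any distortion apply to the point x, -y, -z); pixel columns grow to the right and rows downward; lengths in mm; the calibration is good to about 2 mm. A picture is of the moment at which its call begins. There is no depth.
- bot.sign_off(): hands the job in; it is judged then, once.
The state is a dict: "t": time; "joint_pos": joint angles; "joint_vel": joint speeds; "effort": joint torques, N m; "tcp_pos": TCP position; "tcp_rot": TCP orientation; "ft_force": force on the tool from outside, world axes, zero at the start; "wrist_torque": the same for the moment, N m; "finger_gap": finger opening in mm; "finger_force": force on a finger pad.
Only numpy, scipy, OpenCV 4.12 (cv2) and the standard library are available. Lean on these libraries where they do the work, as an engineer would, in place of code of your own. Each camera call takes 0.05 s, during which the arm holds its last target. There are 200 camera calls.

## Working session

There is one attempt and no reset: what is moved stays moved. The work goes in short steps, Python scripts to look and compute and a tool call to move; the robot and the scene stay as the last step left them, time stands still between calls to the robot, and variables do not carry over. Pictures are saved under pics/ and viewed, at most 10 in all, crops included, and the job is handed in when it is done.

Besides the shell and the picture viewer there is one more tool, called after ">>>" by a JSON object that holds its "name" and its "arguments", one argument or row to a line. step_arm: Moves the arm, as the interface text tells. Its arguments: {"type":"object","properties":{"increments":{"type":"array","items":{"type":"array","items":{"type":"array","items":{"type":"number"}}}},"claw":{"type":"number"},"force":{"type":"number"}},"required":["increments"]}

```bash
ls; mkdir -p pics
python3 - <<'E'
from bench import monitor, optics, bot
import cv2, json
s=monitor.get_obs()
for k,v in s.items(): print(k,v)
for n in("scene","top"):
    c=optics.read_camera(n); print(n,{k:(v.tolist() if hasattr(v,'tolist') else v) for k,v in c.items() if k!='img'})
    cv2.imwrite(f"pics/{n}0.png",cv2.resize(c['img'][:,:,::-1],(800,600),interpolation=cv2.INTER_CUBIC))
E
```

```text
pics
t 0.0
joint_pos [-70.56451442  19.07110839  -3.70729572  83.70653521   1.23856888
  77.34305784  -5.06930838]
joint_vel [ 0.06203183 -0.01993875  0.06722995  0.09398821 -0.01158776  0.11024871
  0.02643414]
effort [-1.23698424e-03 -6.25447941e+01  4.83413832e-02 -3.91623759e+01
  1.60022685e-02  9.89359076e-03  2.94560685e-06]
tcp_pos [221.10586763 584.17877546 230.52097276]
tcp_rot [[-9.35275375e-01  3.53920604e-01 -4.22335077e-04]
 [ 3.53920846e-01  9.35274411e-01 -1.34576964e-03]
 [-8.12964141e-05 -1.40813840e-03 -9.99999005e-01]]
ft_force [-0.63955113  0.6937488   0.30967163]
wrist_torque [ 0.01339091 -0.02400349 -0.03779142]
finger_force 0.0
finger_gap 85.30063855960769
scene {'fov_y': 46.55433721455855, 'cx': 248.594661808568, 'cy': 189.4979917152416, 'cam_to_world': [[0.8984270009127359, 0.32224209271936644, -0.2983101703106857, 144.9842108520671], [-0.43904940628079675, 0.6467548910129823, -0.6236535334584942, -878.877369967452], [-0.008033858066140815, 0.6912800768361754, 0.7225422565455564, 1076.6065817530036], [0.0, 0.0, 0.0, 1.0]]}
top {'fov_y': 55.836251218200346, 'cx': 247.38729589549627, 'cy': 192.80787543341327, 'cam_to_world': [[-0.016102431397530786, 0.9896973644707984, -0.1422667862244855, 397.2922072792653], [-0.9998355449771285, -0.01475089933809241, 0.010549595679730168, -66.4941667889484], [0.00834234399771017, 0.14241326387760764, 0.9897721291127322, 1031.9000632184413], [0.0, 0.0, 0.0, 1.0]]}
```

View pics/scene0.png

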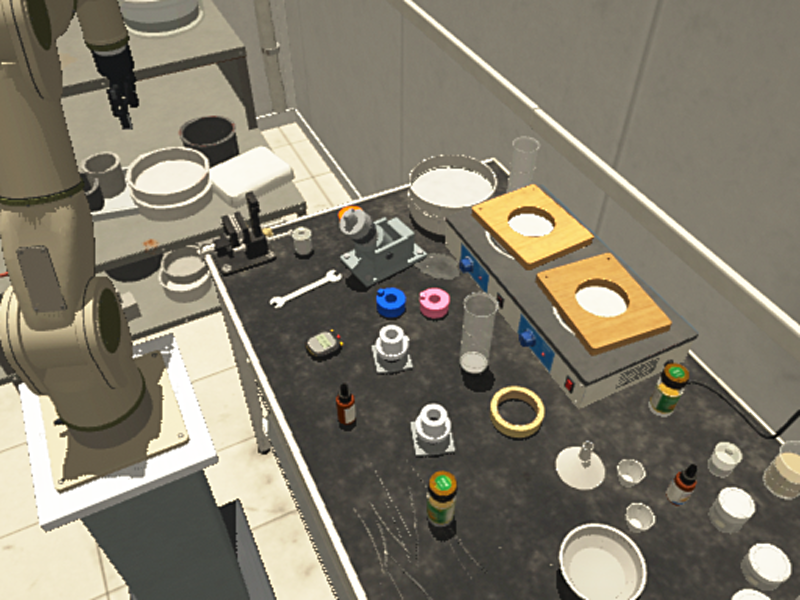

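View pics/top0.png

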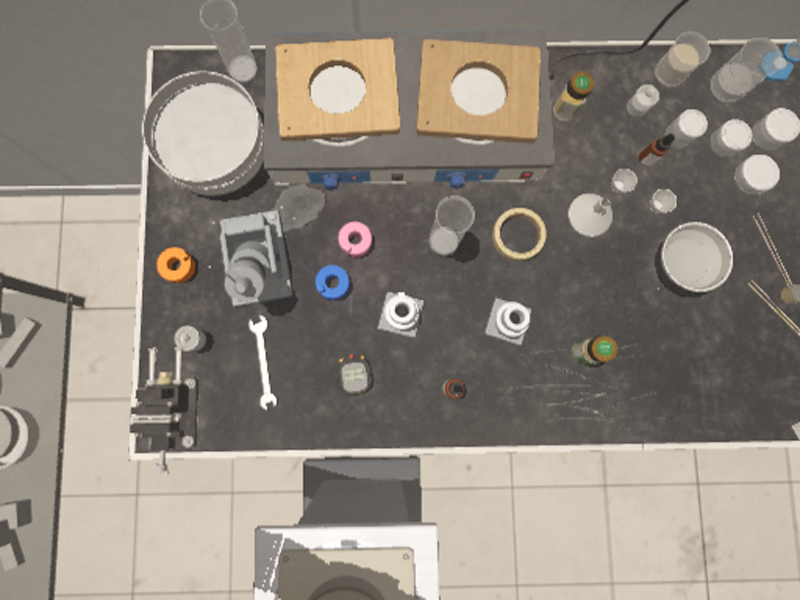

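```bash
cat > h.py <<'E'
import numpy as np, cv2
from bench import monitor, optics, bot
def cam(n):
    c=optics.read_camera(n); c['f']=192/np.tan(np.radians(c['fov_y']/2)); c['M']=np.array(c['cam_to_world']); return c
def ray(c,u,v):
    d=c['M'][:3,:3]@np.array([(u-c['cx'])/c['f'],-(v-c['cy'])/c['f'],-1]); return c['M'][:3,3],d/np.linalg.norm(d)
def atz(c,u,v,z):
    o,d=ray(c,u,v); return o+d*(z-o[2])/d[2]
def proj(c,P):
    p=(np.atleast_2d(P)-c['M'][:3,3])@c['M'][:3,:3]
    return np.c_[c['cx']+c['f']*p[:,0]/-p[:,2], c['cy']+c['f']*p[:,1]/p[:,2]]
def tri(c1,p1,c2,p2):
    o1,d1=ray(c1,*p1);o2,d2=ray(c2,*p2)
    t=np.linalg.lstsq(np.c_[d1,-d2],o2-o1,rcond=None)[0]
    a=o1+d1*t[0];b=o2+d2*t[1]; return (a+b)/2,np.linalg.norm(a-b)
def crop(c,u,v,k,w=400,h=300):
    # tile whose pixel (X,Y) is image (x0+X/k, y0+Y/k) with pixel-centre convention
    A=np.array([[k,0,w/2-k*u],[0,k,h/2-k*v]],float)
    return cv2.warpAffine(c['img'][:,:,::-1],A,(w,h),flags=cv2.INTER_CUBIC)
E
python3 - <<'E'
from h import *
s=cam('scene');t=cam('top')
np.savez('c.npz',s=s['img'],t=t['img'])
a=np.vstack([np.hstack([crop(s,238,150,6),crop(t,163,170,6)]),np.hstack([crop(s,264,248,4),crop(t,293,203,4)])])
cv2.imwrite('pics/crops1.png',a)
E
```

```text
(no output)
```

View pics/crops1.png

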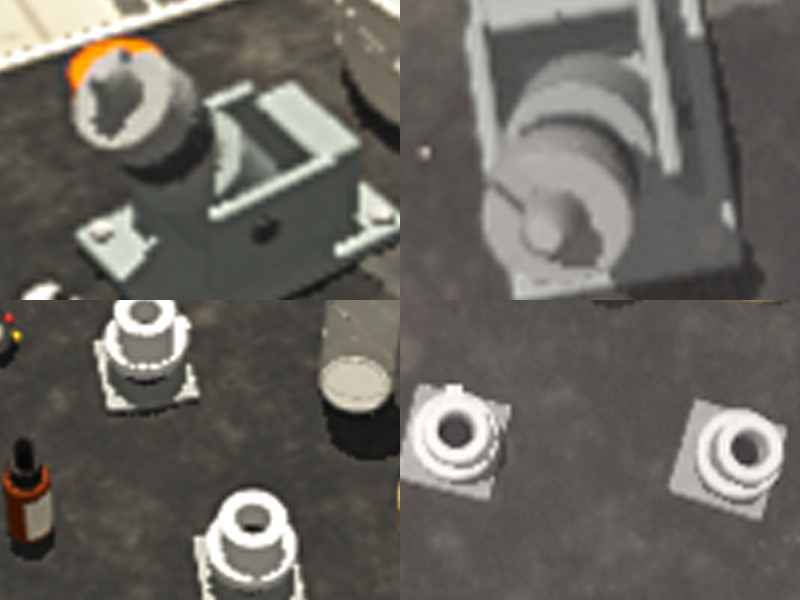

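```bash
cat > m.py <<'E'
from h import *
from scipy.optimize import least_squares
s=cam('scene');t=cam('top')
def T(x,y): return (163+(x-600)/6,170+(y-150)/6)
def S(x,y): return (238+(x-200)/6,150+(y-150)/6)
def frame(p):
    x,y,az=p; d=np.array([np.cos(az),np.sin(az),0]); z=np.array([d[0]*.5,d[1]*.5,np.sqrt(.75)])
    xx=d*np.sqrt(.75)-np.array([0,0,.5]); return np.array([x,y,120.]),np.c_[xx,np.cross(z,xx),z],d
def circ(p,h,r,n=120):
    o,R,_=frame(p); a=np.linspace(0,2*np.pi,n,endpoint=False)
    return o+np.c_[r*np.cos(a),r*np.sin(a),0*a+h]@R.T
E
cat > fit.py <<'E'
from m import *
A=atz(t,*T(513,293),12);B=atz(t,*T(745,262),12)
print('plate',A,B,np.linalg.norm(A-B))
e=(A-B)/np.linalg.norm(A-B) # +y-ish
d=np.array([e[1]*-1,e[0],0]); print('lean az',np.degrees(np.arctan2(d[1],d[0])),'origin est',(A+B)/2-25*d)
rimT=[T(483,210),T(634,225),T(555,285)];rimS=[S(73,105),S(110,152),S(115,52)]
def res(p):
    r=[]
    for c,pts in((t,rimT),(s,rimS)):
        q=proj(c,circ(p,38,30))
        for P in pts: r.append(np.min(np.hypot(*(q-P).T)))
    o,R,_=frame(p)
    r+=list((proj(t,o+R[:,2]*60)[0]-T(545,237)))
    return r
p0=[*((A+B)/2-25*d)[:2],np.arctan2(d[1],d[0])]
f=least_squares(res,p0,x_scale=[10,10,.1]);print(f.x[:2],np.degrees(f.x[2]),np.round(f.fun,2),np.round(res(p0),2))
p=f.x;np.save('p.npy',p)
o,R,_=frame(p)
n=np.array(T(503,195));nn=None
for a in range(0,360,5):
    q=o+R@[27*np.cos(np.radians(a)),27*np.sin(np.radians(a)),38]
    k=np.hypot(*(proj(t,q)[0]-n))
    if nn is None or k<nn[0]: nn=(k,a)
print('notch angle from downhill',nn)
# hubs: tops at z=30+44=74
def H(x,y): return (293+(x-600)/4,203+(y-450)/4)
def HS(x,y): return (264+(x-200)/4,248+(y-450)/4)
print('keyed top',atz(t,*H(457,430),74),tri(t,H(457,430),s,HS(147,312)))
print('plain top',atz(t,*H(749,447),74),tri(t,H(749,447),s,HS(253,517)))
print('tab',atz(t,*H(454,387),44))
# post plate corners keyed
for q in [(510,407),(492,497),(421,384)]: print(atz(t,*H(*q),8))
vis=np.vstack([np.hstack([crop(s,238,150,6),crop(t,163,170,6)])])
for c,off,inv in((s,0,lambda q:(q-[238,150])*6+[200,150]),(t,400,lambda q:(q-[163,170])*6+[600,150])):
    for h,r,col in((38,30,(0,0,255)),(0,29,(0,255,0)),(60,6,(255,0,0)),(-43.5,34,(255,255,0)),(52,12,(255,0,255))):
        q=inv(proj(c,circ(p,h,r)));cv2.polylines(vis,[np.int32(q)],True,col,1)
cv2.imwrite('pics/fit1.png',vis)
E
python3 fit.py
```

```text
plate [545.13132395 203.11626154  12.        ] [558.34172512  93.72686398  12.        ] 110.18418669442484
lean az -173.11402631076652 origin est [576.55619259 151.41890783  12.        ]
[573.82974961 147.6053636 ] -179.08585604025018 [0.53 0.09 0.37 0.31 1.79 0.2  0.6  0.22] [ 0.42  0.73  0.72  0.75  2.24  0.75  0.33 -0.98]
notch angle from downhill (np.float64(1.0623361470221786), 245)
keyed top [ 520.60284681 -102.77109709   74.        ] (array([ 521.50070853, -103.04205132,   72.17886089]), np.float64(1.3746661385625298))
plain top [ 506.25624734 -297.19429343   74.        ] (array([ 506.03657463, -297.37511026,   72.74152336]), np.float64(0.7534589491867032))
tab [ 554.41756839 -102.43394194   44.        ]
[ 545.09040499 -143.46396114    8.        ]
[ 480.91831193 -129.09453924    8.        ]
[562.66538839 -80.17025504   8.        ]
```

View pics/fit1.png

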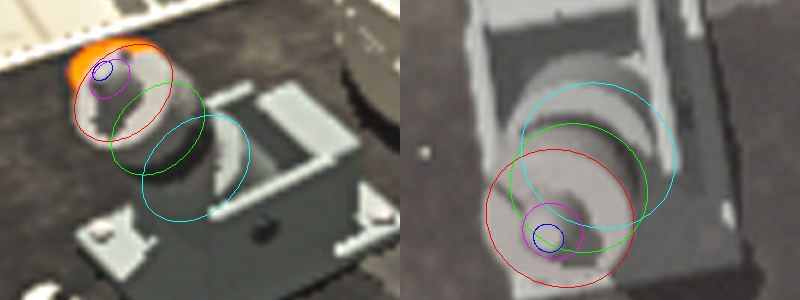

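```bash
cat > fit2.py <<'E'
from m import *
p=np.array([576.,151.,np.radians(-173)])
import sys
if len(sys.argv)>1: p=np.array([float(sys.argv[1]),float(sys.argv[2]),np.radians(float(sys.argv[3]))])
np.save('p.npy',p)
o,R,d=frame(p);e=np.array([-d[1],d[0],0])
pl=[np.array([o[0],o[1],z])+d*a+e*b for z in(12,) for a,b in((25,55),(25,-55),(-140,-55),(-140,55))]
tiles=[]
for c,(u,v),k in((s,(238,150),5),(t,(163,165),5)):
    im=crop(c,u,v,k,400,400)
    f=lambda q:np.int32((q-[u,v])*k+[200,200])
    for h,r,col in((38,30,(0,0,255)),(60,6,(255,0,0)),(-43.5,34,(255,255,0)),(52,12,(255,0,255))):
        cv2.polylines(im,[f(proj(c,circ(p,h,r)))],True,col,1)
    cv2.polylines(im,[f(proj(c,np.array(pl)))],True,(0,255,0),1)
    tiles.append(im)
cv2.imwrite('pics/fit2.png',np.hstack(tiles))
E
python3 fit2.py
```

```text
(no output)
```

View pics/fit2.png

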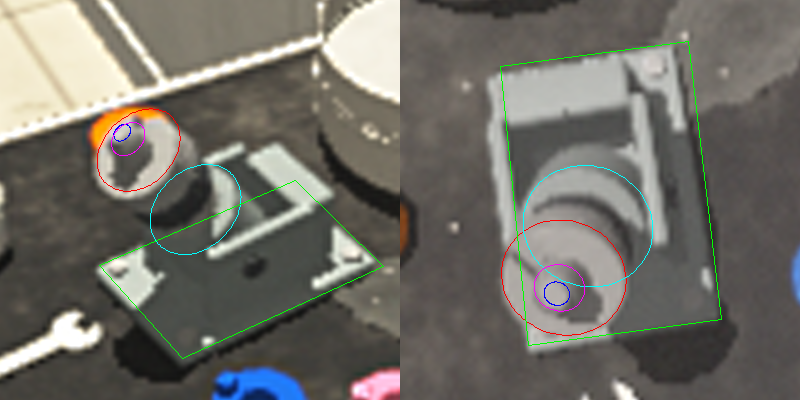

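```bash
cat > go.py <<'E'
# usage: go.py x y z toolY_angle_deg -> scaled deltas
import sys; from h import *
st=monitor.get_obs();R=np.array(st['tcp_rot']);x=np.array(st['tcp_pos'])
a=[float(v) for v in sys.argv[1:]]
d=R.T@(np.array(a[:3])-x)
cur=np.degrees(np.arctan2(R[1,1],R[0,1])); w=(a[3]-cur+180)%360-180
print('t',round(st['t'],2),'pos',x.round(1),'yang',round(cur,1),'q',np.round(st['joint_pos'],0),'F',np.round(st['ft_force'],1),'gap',round(st['finger_gap'],1))
print('shift',np.round(d/200,3),'yaw',round(-w/120,3),'mm',d.round(0),'rows',np.linalg.norm(d)/41.7,abs(w)/7.16)
E
python3 - <<'E'
from m import *
p=np.array([575,151.5,np.radians(-173.3)]);np.save('p.npy',p)
o,R,d=frame(p);print('n',R[:,2],'x',R[:,0],'ring mid',o+24*R[:,2],'tip',o+60*R[:,2])
n=np.array((163+(505-600)/5,165+(258-200)/5))
A=[(np.hypot(*(proj(t,o+R@[27*np.cos(np.radians(a)),27*np.sin(np.radians(a)),38])[0]-n)),a) for a in range(0,360,3)]
print(min(A), min(A)[1]-360)
E
python3 go.py 562.5 150 240 96.7
```

```text
n [-0.49658532 -0.05833537  0.8660254 ] x [-0.86011101 -0.10103982 -0.5       ] ring mid [563.08195221 150.09995115 140.78460969] tip [545.20488051 147.99987789 171.96152423]
(np.float64(1.024278354655757), 240) -120
t 0.5 pos [221.2 584.5 231.3] yang 69.3 q [-71.  19.  -4.  84.   1.  77.  -5.] F [ 0.6  0.5 -0.4] gap 85.4
shift [-2.365 -1.428 -0.044] yaw -0.229 mm [-473. -286.   -9.] rows 13.251838696136224 3.830947082604035
```

>>> {"name": "step_arm", "arguments": {
  "increments": [
    [[-0.8,-0.48,-0.02,0],[-0.8,-0.48,-0.02,0],[-0.8,-0.48,-0.02,0],[-0.8,-0.48,-0.02,0],[-0.8,-0.48,-0.02,0]]
  ],
  "claw": 0,
  "force": 30
}}

```text
t: 0.92
tcp_pos: [340.9, 433.6, 235.8]
tcp_rot: [[-0.933, 0.359, 0.002], [0.359, 0.933, -0.001], [-0.002, -0.0, -1.0]]
ft_force: [1.0, 0.3, 0.6]
finger_gap: 85.2
finger_force: 0.0
```

>>> {"name": "step_arm", "arguments": {
  "increments": [
    [[-0.8,-0.48,-0.02,0],[-0.8,-0.48,-0.02,0],[-0.8,-0.48,-0.02,0],[-0.8,-0.48,-0.02,0],[-0.8,-0.48,-0.02,0]]
  ]
}}

```text
t: 1.33
tcp_pos: [455.9, 286.5, 239.8]
tcp_rot: [[-0.933, 0.359, 0.002], [0.359, 0.933, -0.001], [-0.002, -0.0, -1.0]]
ft_force: [0.7, 0.2, 0.1]
finger_gap: 85.7
finger_force: 0.0
```

>>> {"name": "step_arm", "arguments": {
  "increments": [
    [[-0.765,-0.47,0,-0.1],[-0.765,-0.47,0,-0.1],[-0.765,-0.47,0,-0.1],[-0.765,-0.47,0,-0.1],[-0.765,-0.47,0,-0.1]]
  ]
}}

```text
t: 1.75
tcp_pos: [565.1, 143.5, 239.6]
tcp_rot: [[-0.987, 0.158, 0.002], [0.158, 0.987, -0.002], [-0.002, -0.002, -1.0]]
ft_force: [-0.1, -0.9, 0.1]
finger_gap: 85.2
finger_force: 0.0
```

```bash
python3 go.py 562.5 150 116 81.7
```

```text
t 1.75 pos [565.1 143.5 239.6] yang 80.9 q [-33.  13.  17.  91.  -4.  77.  65.] F [-0.1 -0.9  0.1] gap 85.2
shift [0.019 0.031 0.618] yaw -0.006 mm [  4.   6. 124.] rows 2.9680627805121405 0.10844643960285254
```

>>> {"name": "step_arm", "arguments": {
  "increments": [
    [[0.015,0.02,0.3,0],[0.015,0.02,0.5,0],[0.015,0.02,0.618,0],[0.015,0.02,0.618,0],[0.015,0.02,0.618,0]]
  ]
}}

```text
t: 2.17
tcp_pos: [559.0, 153.7, 115.0]
tcp_rot: [[-0.988, 0.152, -0.003], [0.152, 0.988, -0.001], [0.003, -0.002, -1.0]]
ft_force: [0.7, 0.0, 0.6]
finger_gap: 85.5
finger_force: 0.0
```

```bash
python3 go.py 562.5 150 116 81.7
python3 - <<'E'
from m import *
tl=[crop(c,u,v,5,400,400) for c,u,v in((s,228,145),(t,163,165))]
cv2.imwrite('pics/app1.png',np.hstack(tl))
E
```

```text
t 2.17 pos [559.  153.7 115. ] yang 81.3 q [-33.  19.  16.  99.  -6.  63.  66.] F [0.7 0.  0.6] gap 85.5
shift [-0.02  -0.016 -0.005] yaw -0.004 mm [-4. -3. -1.] rows 0.1255899373264143 0.05905957666724571
```

View pics/app1.png

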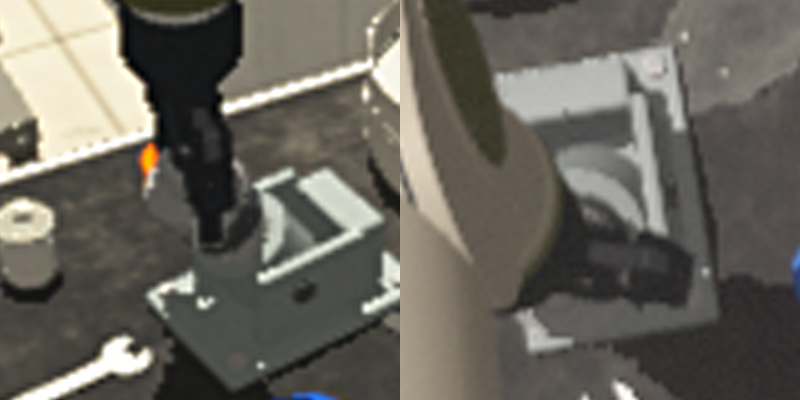

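>>> {"name": "step_arm", "arguments": {
  "increments": [
    [[-0.018,-0.016,0,0],[-0.018,-0.016,0,0],[-0.018,-0.016,0,0],[-0.018,-0.016,0,0]]
  ],
  "claw": 255,
  "force": 30
}}

```text
t: 2.6
tcp_pos: [565.1, 150.3, 118.6]
tcp_rot: [[-0.988, 0.153, 0.005], [0.153, 0.988, 0.002], [-0.004, 0.002, -1.0]]
ft_force: [-0.3, -1.2, 8.6]
finger_gap: 62.4
finger_force: 30.8
```

>>> {"name": "step_arm", "arguments": {
  "increments": [
    [[0,0,0,-0.06],[0,0,0,-0.12],[0,0,0,-0.18],[0,0,0,-0.24],[0,0,0,-0.24]]
  ]
}}

```text
t: 3.02
tcp_pos: [564.6, 151.7, 118.3]
tcp_rot: [[-0.936, -0.351, 0.004], [-0.351, 0.936, 0.003], [-0.005, 0.001, -1.0]]
ft_force: [0.2, 3.5, 5.8]
finger_gap: 59.6
finger_force: 32.3
```

>>> {"name": "step_arm", "arguments": {
  "increments": [
    [[0,0,0,0],[0,0,0,0],[0,0,0,0.06],[0,0,0,0.12],[0,0,0,0.18],[0,0,0,0.24],[0,0,0,0.24]]
  ],
  "claw": 30
}}

```text
t: 3.6
tcp_pos: [563.2, 150.1, 116.0]
tcp_rot: [[-0.987, 0.159, 0.0], [0.159, 0.987, -0.0], [-0.0, -0.0, -1.0]]
ft_force: [0.1, 1.2, -0.7]
finger_gap: 75.4
finger_force: 0.0
```

>>> {"name": "step_arm", "arguments": {
  "increments": [
    [[0,0,0,0],[0,0,0,0],[0,0,0,0],[0,0,0,-0.06],[0,0,0,-0.12],[0,0,0,-0.18],[0,0,0,-0.24],[0,0,0,-0.24]]
  ],
  "claw": 255
}}

```text
t: 4.27
tcp_pos: [563.4, 150.8, 116.3]
tcp_rot: [[-0.936, -0.352, 0.001], [-0.352, 0.936, 0.001], [-0.001, 0.001, -1.0]]
ft_force: [-1.0, 3.2, 2.6]
finger_gap: 59.6
finger_force: 33.8
```

```bash
python3 go.py 562.5 150 116 81.7
python3 - <<'E'
from m import *
tl=[crop(c,u,v,5,400,400) for c,u,v in((s,228,145),(t,163,165))]
cv2.imwrite('pics/app2.png',np.hstack(tl))
E
```

```text
t 4.27 pos [563.4 150.8 116.3] yang 110.6 q [-29.  19.  11.  99.  -4.  63.  94.] F [-1.   3.2  2.6] gap 59.6
shift [ 0.006 -0.002  0.001] yaw 0.241 mm [ 1. -0.  0.] rows 0.03018280805017444 4.039615001190997
```

View pics/app2.png

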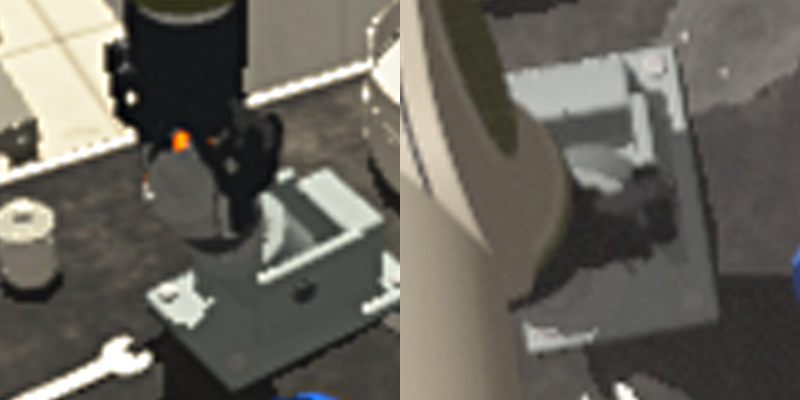

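>>> {"name": "step_arm", "arguments": {
  "increments": [
    [[0,0,0,0],[0,0,0,0],[0,0,0,0.06],[0,0,0,0.12],[0,0,0,0.18],[0,0,0,0.24],[0,0,0,0.24]]
  ],
  "claw": 30
}}

```text
t: 4.95
tcp_pos: [562.9, 149.9, 115.4]
tcp_rot: [[-0.987, 0.159, -0.001], [0.159, 0.987, -0.001], [0.0, -0.001, -1.0]]
ft_force: [0.1, -0.4, -0.0]
finger_gap: 75.4
finger_force: 0.0
```

>>> {"name": "step_arm", "arguments": {
  "increments": [
    [[0,0,0,0],[0,0,0,0],[0,0,0,0],[0,0,0,-0.06],[0,0,0,-0.12],[0,0,0,-0.18],[0,0,0,-0.24],[0,0,0,-0.24]]
  ],
  "claw": 255
}}

```text
t: 5.62
tcp_pos: [563.1, 150.4, 115.9]
tcp_rot: [[-0.936, -0.352, 0.0], [-0.352, 0.936, 0.0], [-0.0, 0.0, -1.0]]
ft_force: [-1.2, 1.6, 1.9]
finger_gap: 59.1
finger_force: 33.5
```

>>> {"name": "step_arm", "arguments": {
  "increments": [
    [[0,0,0,0],[0,0,0,0],[0,0,-0.2,0.06],[0,0,-0.4,0.12],[0,0,-0.6,0.18],[0,0.3,-0.7,0.24],[0,0.6,-0.7,0.24],[0,0.7,-0.7,0.24]]
  ],
  "claw": 30
}}

```text
t: 6.28
tcp_pos: [522.2, 263.5, 256.1]
tcp_rot: [[-0.987, 0.158, 0.003], [0.158, 0.987, 0.001], [-0.002, 0.002, -1.0]]
ft_force: [1.1, 0.5, 0.0]
finger_gap: 75.4
finger_force: 0.0
```

```bash
python3 go.py 563 150 116 82
cat > prof.py <<'E'
from m import *
p=np.load('p.npy');o,R,d=frame(p)
for h in (38,28):
  for n,c in(('top',t),('scene',s)):
    g=cv2.cvtColor(c['img'],cv2.COLOR_RGB2GRAY)
    a=np.radians(np.arange(-180,180,10)); v=[]
    for r in(19,23,27):
        q=proj(c,o+np.c_[r*np.cos(a),r*np.sin(a),0*a+h]@R.T).astype(np.float32)
        v.append(cv2.remap(g,q[:,:1],q[:,1:],cv2.INTER_LINEAR)[:,0])
    print(n,h);print('  '.join(f'{int(round(np.degrees(k)))}:{"/".join(map(str,w))}' for k,w in zip(a,np.array(v).T)))
np.savez('last.npz',s=s['img'],t=t['img'])
E
python3 prof.py
```

```text
t 6.28 pos [522.2 263.5 256.1] yang 80.9 q [-41.  13.  12.  89.  -3.  78.  52.] F [1.1 0.5 0. ] gap 75.4
shift [-0.289 -0.53   0.7  ] yaw -0.009 mm [ -58. -106.  140.] rows 4.434242922591748 0.15185212509051454
top 38
-180:176/176/175  -170:178/176/176  -160:178/179/165  -150:179/179/179  -140:178/178/179  -130:178/179/179  -120:177/179/174  -110:156/173/170  -100:105/123/167  -90:158/162/151  -80:172/174/149  -70:148/131/149  -60:96/95/95  -50:93/98/100  -40:92/97/97  -30:94/97/111  -20:93/95/98  -10:96/96/105  0:96/95/106  10:96/95/99  20:95/101/120  30:97/107/175  40:105/139/171  50:103/173/172  60:147/176/174  70:176/176/175  80:176/177/176  90:176/176/176  100:177/177/178  110:177/177/177  120:176/177/177  130:177/178/177  140:178/177/176  150:177/177/178  160:178/177/177  170:177/179/178
scene 38
-180:209/212/197  -170:212/215/183  -160:213/209/166  -150:213/214/170  -140:213/215/196  -130:203/215/208  -120:153/208/212  -110:93/155/214  -100:79/119/179  -90:83/94/139  -80:85/97/152  -70:83/119/164  -60:81/90/113  -50:80/84/86  -40:85/89/89  -30:89/89/87  -20:90/90/88  -10:90/89
[... 752 characters left out ...]
67  110:177/177/171  120:177/177/165  130:177/177/168  140:177/177/165  150:177/177/167  160:177/178/169  170:179/179/168
scene 28
-180:211/215/204  -170:211/212/212  -160:208/209/215  -150:209/211/216  -140:205/213/212  -130:194/213/213  -120:159/197/212  -110:102/100/143  -100:90/78/75  -90:88/86/83  -80:89/88/86  -70:86/85/81  -60:82/82/81  -50:82/85/89  -40:84/89/90  -30:87/90/90  -20:87/88/90  -10:88/86/87  0:87/87/87  10:86/86/88  20:87/86/87  30:137/118/121  40:191/211/164  50:213/217/153  60:214/211/164  70:213/214/152  80:214/212/170  90:213/209/172  100:212/209/168  110:212/214/167  120:213/213/156  130:211/214/164  140:209/208/178  150:209/209/171  160:210/213/174  170:211/214/183
```

Run:
```python
from h import *
z=np.load('last.npz')
s={'img':z['s']};t={'img':z['t']}
g=lambda im:np.uint8(255*(im/255.)**.6)
cv2.imwrite('pics/n1.png',g(np.hstack([crop(s,226,140,9,400,400),crop(t,156,175,9,400,400)])))
```

```text
(no output)
```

View pics/n1.png

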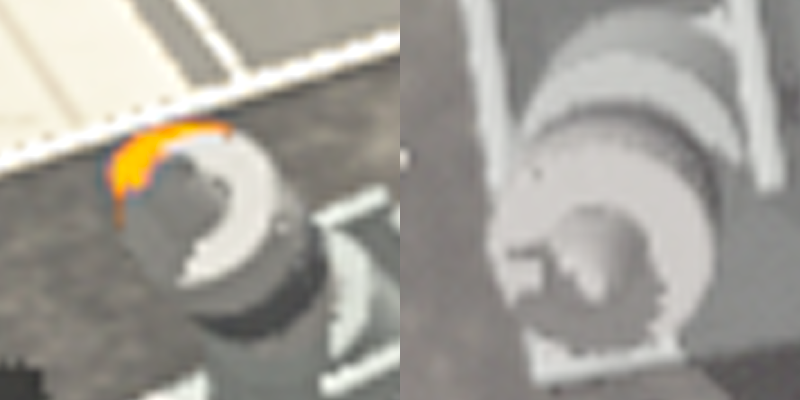

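```bash
python3 - <<'E'
from m import *
p=np.load('p.npy');o,R,d=frame(p)
print(proj(t,o+R[:,2]*38),proj(t,o+R[:,2]*60))
for n0,h,r in(((147.1,182.8),27,25),((147.1,182.8),38,27),((163-19,165+11.6),38,27)):
  A=[(np.hypot(*(proj(t,o+R@[r*np.cos(np.radians(a)),r*np.sin(np.radians(a)),h])[0]-n0)),a) for a in range(-180,180,2)]
  print(min(A))
E
python3 go.py 563 150 116 82
```

```text
[[155.55826411 181.07115852]] [[154.078965   184.16152065]]
(np.float64(0.20515869450510005), -78)
(np.float64(2.3336483227393523), -84)
(np.float64(1.0141699266929083), -122)
t 6.48 pos [521.4 263.9 254.1] yang 81.3 q [-41.  13.  12.  89.  -3.  78.  52.] F [ 0.6 -1.2 -0.2] gap 75.9
shift [-0.291 -0.531  0.691] yaw -0.006 mm [ -58. -106.  138.] rows 4.406780248583751 0.09251428497940099
```

>>> {"name": "step_arm", "arguments": {
  "increments": [
    [[-0.15,-0.2,0.0,0],[-0.29,-0.4,0.05,0],[-0.291,-0.531,0.1,0],[-0.291,-0.531,0.3,0],[-0.291,-0.531,0.5,0],[-0.291,-0.531,0.69,0],[-0.291,-0.531,0.69,0],[-0.291,-0.531,0.69,0]]
  ],
  "claw": 0
}}

```text
t: 7.15
tcp_pos: [562.7, 147.1, 115.6]
tcp_rot: [[-0.988, 0.154, -0.003], [0.154, 0.988, -0.002], [0.003, -0.003, -1.0]]
ft_force: [0.1, 1.0, 1.4]
finger_gap: 85.4
finger_force: 0.0
```

>>> {"name": "step_arm", "arguments": {
  "increments": [
    [[0,0,0,0],[0,0,0,0],[0,0,0,0],[0,0,0,-0.06],[0,0,0,-0.12],[0,0,0,-0.18],[0,0,0,-0.24],[0,0,0,-0.24]]
  ],
  "claw": 255,
  "force": 90
}}

```text
t: 7.82
tcp_pos: [565.1, 150.8, 120.9]
tcp_rot: [[-0.936, -0.351, 0.005], [-0.351, 0.936, 0.004], [-0.006, 0.002, -1.0]]
ft_force: [-5.9, 3.5, 12.9]
finger_gap: 59.0
finger_force: 93.4
```

>>> {"name": "step_arm", "arguments": {
  "increments": [
    [[0,0,0,0],[0,0,0,0],[0,0,0,0.06],[0,0,0,0.12],[0,0,0,0.18],[0,0,0,0.24],[0,0,0,0.24]]
  ],
  "claw": 30
}}

```text
t: 8.4
tcp_pos: [564.0, 148.9, 117.5]
tcp_rot: [[-0.987, 0.158, 0.002], [0.158, 0.987, 0.0], [-0.002, 0.0, -1.0]]
ft_force: [-0.0, 0.2, 0.0]
finger_gap: 75.4
finger_force: 0.0
```

>>> {"name": "step_arm", "arguments": {
  "increments": [
    [[0,0,0,0],[0,0,0,0],[0,0,0,0],[0,0,0,-0.06],[0,0,0,-0.12],[0,0,0,-0.18],[0,0,0,-0.24],[0,0,0,-0.24]]
  ],
  "claw": 255
}}

```text
t: 9.07
tcp_pos: [564.5, 150.8, 118.5]
tcp_rot: [[-0.934, -0.356, 0.003], [-0.356, 0.934, 0.003], [-0.004, 0.001, -1.0]]
ft_force: [-2.6, 4.7, 9.9]
finger_gap: 58.3
finger_force: 97.6
```

>>> {"name": "step_arm", "arguments": {
  "increments": [
    [[0,0,0,0],[0,0,0,0],[0,0,-0.2,0.06],[0,0,-0.4,0.12],[0,0,-0.6,0.18],[0,0.3,-0.7,0.24],[0,0.6,-0.7,0.24],[0,0.8,-0.7,0.24]]
  ],
  "claw": 30
}}

```text
t: 9.73
tcp_pos: [522.8, 261.9, 256.6]
tcp_rot: [[-0.988, 0.154, 0.003], [0.154, 0.988, 0.001], [-0.003, 0.002, -1.0]]
ft_force: [0.1, 1.4, -0.1]
finger_gap: 75.3
finger_force: 0.0
```

```bash
cat > asc.py <<'E'
from m import *
g=cv2.cvtColor(t['img'],cv2.COLOR_RGB2GRAY)
print('cols 142-170');
for v in range(166,196): print(v,' '.join(f'{g[v,u]:3d}' for u in range(142,171)))
np.savez('last.npz',s=s['img'],t=t['img'])
E
python3 asc.py
```

```text
cols 142-170
166 114 189 191 180 126 104 171 169 144 124 109 104 118 117 119 105  90  99  89  77  69  73  87 121 159 166 167 166 152
167 116 175 193 185 143 135 173 154 109 117 138 137 140 148 144 126 122 120 114 101  82  72  64  75 121 168 168 167 162
168 103 153 192 187 154 149 155 133 139 144 158 163 161 162 164 150 146 134 119 113 103  91  79  59  73 127 168 166 165
169  87 135 191 187 161 152 145 149 169 163 177 176 177 178 178 175 173 169 164 147 117 100  92  81  56  70 120 130 167
170  81 113 190 186 164 163 152 166 180 177 182 178 180 179 180 181 181 180 179 174 163 125  92  83  77  54  73  93 130
171  79 106 186 186 165 167 180 178 181 180 181 180 179 178 179 180 181 181 182 180 178 166 137  84  77  63  62  80  95
172  79 111 196 181 167 182 184 182 181 180 181 181 180 180 179 179 180 180 180 182 179 180 171 133  80  70  55  72  91
173  84 107 180 169 170 148 180 180 182 180 181 180 181 181 180 179 179 179 179 180 180 179 181 170 120  78  52  72  91
174  85  92 149 170 176 164 178 179 181 181 180 180 180 180 180 179 179 179 180 180 179 181 179 180 165 108  65  58  89
175  84
[... 1812 characters left out ...]
  84 102 174 196 200 191 144  96  98  98  98  97  99  95  97 105 146 185 182  91  92  91  92  93  95
191  90  85  82  85  83  93 148 197 215 209 180 121  96  95  97  94  99 120 143 177 186 195 190  93  96  91  92  89  89
192  85  83  80  81  84  88 130 195 188 199 183 117 112 177 176 178 177 184 186 192 187 180 173 133  87  85  78  70  70
193  86  84  78  81  84  85 113 193 189 193 191 180 181 193 188 182 178 171 156 143 128 120 113  99  63  62  57  52  52
194  82  84  81  82  80  84 110 192 192 185 180 175 165 150 137 123 116 107  88  89  86  86  85  82  77  73  45  47  45
195  82  82  82  81  79  81  95 144 143 129 119 111  95  74  63  75  76  77  75  80  89  88  93  90  88  83  70  41  46
```

```bash
python3 go.py 563 150 116 82
python3 - <<'E'
from h import *
z=np.load('last.npz')
s={'img':z['s']};t={'img':z['t']}
g=lambda im:np.uint8(np.clip((im.astype(float)-60)*4,0,255))
cv2.imwrite('pics/n2.png',g(np.hstack([crop(s,226,145,10,400,400),crop(t,156,180,12,400,400)])))
E
```

```text
t 9.83 pos [518.9 269.3 254.9] yang 82.0 q [-41.  13.  10.  89.  -3.  78.  52.] F [-0.4  0.2 -0.7] gap 75.5
shift [-0.303 -0.562  0.692] yaw -0.0 mm [ -61. -112.  138.] rows 4.5150031136626145 0.004037520422185111
```

View pics/n2.png

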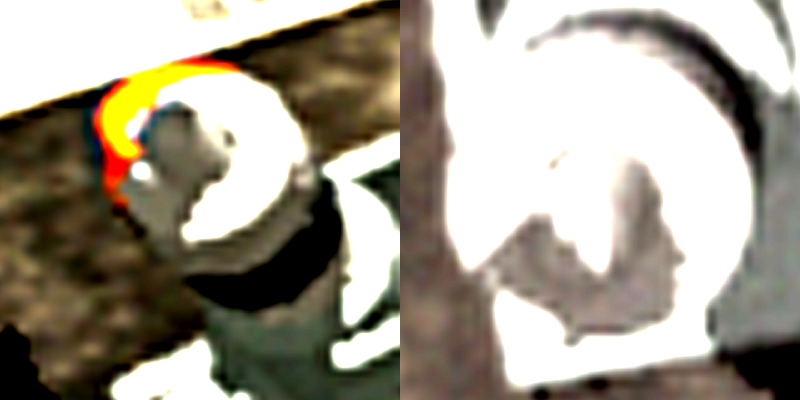

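Run:
```python
from m import *
p=np.load('p.npy');o,R,d=frame(p)
for a in range(-60,10,5):
  q=proj(t,[o+R@[30*np.cos(np.radians(a)),30*np.sin(np.radians(a)),h] for h in(38,27)])
  print(a,((q-[156,180])*12+[600,200]).round(0).tolist())
```

```text
-60 [[484.0, 297.0], [494.0, 278.0]]
-55 [[493.0, 306.0], [503.0, 287.0]]
-50 [[503.0, 314.0], [512.0, 296.0]]
-45 [[513.0, 322.0], [523.0, 303.0]]
-40 [[524.0, 329.0], [534.0, 310.0]]
-35 [[536.0, 335.0], [545.0, 315.0]]
-30 [[548.0, 339.0], [557.0, 320.0]]
-25 [[561.0, 343.0], [569.0, 324.0]]
-20 [[573.0, 346.0], [582.0, 327.0]]
-15 [[586.0, 348.0], [595.0, 329.0]]
-10 [[599.0, 349.0], [607.0, 330.0]]
-5 [[612.0, 349.0], [620.0, 330.0]]
0 [[624.0, 348.0], [633.0, 329.0]]
5 [[637.0, 346.0], [645.0, 327.0]]
```

>>> {"name": "step_arm", "arguments": {
  "increments": [
    [[-0.15,-0.2,0.0,0],[-0.303,-0.4,0.05,0],[-0.303,-0.545,0.1,0],[-0.303,-0.545,0.3,0],[-0.303,-0.545,0.5,0],[-0.303,-0.545,0.69,0],[-0.303,-0.545,0.69,0],[-0.303,-0.545,0.69,0]]
  ],
  "claw": 0
}}

```text
t: 10.6
tcp_pos: [565.0, 142.7, 115.8]
tcp_rot: [[-0.988, 0.153, -0.003], [0.153, 0.988, -0.002], [0.003, -0.002, -1.0]]
ft_force: [0.3, -0.8, 0.1]
finger_gap: 85.7
finger_force: 0.0
```

>>> {"name": "step_arm", "arguments": {
  "increments": [
    [[0,0,0,0],[0,0,0,0],[0,0,0,0],[0,0,0,-0.06],[0,0,0,-0.12],[0,0,0,-0.18],[0,0,0,-0.24],[0,0,0,-0.24]]
  ],
  "claw": 255
}}

```text
t: 11.27
tcp_pos: [566.4, 151.6, 122.6]
tcp_rot: [[-0.935, -0.356, 0.005], [-0.356, 0.935, 0.009], [-0.008, 0.007, -1.0]]
ft_force: [-14.2, 16.0, 22.0]
finger_gap: 58.0
finger_force: 92.6
```

```bash
python3 go.py 563 150 116 82; python3 -c "
from h import *;print(monitor.get_obs()['wrist_torque'])"
```

```text
t 11.27 pos [566.4 151.6 122.6] yang 110.8 q [-27.  19.  10.  98.  -4.  63.  94.] F [-14.2  16.   22. ] gap 58.0
shift [ 0.019 -0.002  0.033] yaw 0.24 mm [ 4. -0.  7.] rows 0.18343566164486422 4.026452126862785
[2.69058036 2.91362037 0.10305335]
```

>>> {"name": "step_arm", "arguments": {
  "increments": [
    [[0,0,0,0],[0,0,0,0],[0,0,0,0.06],[0,0,0,0.12],[0,0,0,0.18],[0,0,0,0.24],[0,0,0,0.24]]
  ],
  "claw": 30
}}

```text
t: 11.85
tcp_pos: [566.7, 145.0, 118.4]
tcp_rot: [[-0.987, 0.158, 0.003], [0.158, 0.987, 0.001], [-0.002, 0.002, -1.0]]
ft_force: [1.7, 1.7, 0.9]
finger_gap: 75.6
finger_force: 1.4
```

>>> {"name": "step_arm", "arguments": {
  "increments": [
    [[0,0,0,0],[0,0,0,0],[0,0,0,0],[0,0,0,-0.06],[0,0,0,-0.1],[0,0,0,-0.1]]
  ],
  "claw": 255
}}

```text
t: 12.35
tcp_pos: [568.8, 151.4, 121.2]
tcp_rot: [[-0.997, -0.071, 0.009], [-0.071, 0.997, 0.01], [-0.01, 0.009, -1.0]]
ft_force: [0.7, 21.3, 14.2]
finger_gap: 59.0
finger_force: 96.1
```

```bash
python3 go.py 563 150 116 82; python3 -c "
from h import *;print(monitor.get_obs()['wrist_torque'])"
```

```text
t 12.35 pos [568.8 151.4 121.2] yang 94.1 q [-29.  19.  12.  98.  -5.  63.  79.] F [ 0.7 21.3 14.2] gap 59.0
shift [ 0.03  -0.005  0.026] yaw 0.101 mm [ 6. -1.  5.] rows 0.1903377606402068 1.6857533404030822
[ 3.44466228 -0.44959155 -0.54225527]
```

>>> {"name": "step_arm", "arguments": {
  "increments": [
    [[0,0.02,0,0],[0,0.02,0,0],[0,0.02,-0.2,0],[0,0.02,-0.4,0],[0,0,-0.6,0],[0,-0.25,-0.7,0],[0,-0.5,-0.7,0],[0,-0.7,-0.7,0]]
  ],
  "claw": 0
}}

```text
t: 13.02
tcp_pos: [573.3, 20.5, 258.6]
tcp_rot: [[-0.998, -0.061, 0.004], [-0.061, 0.998, -0.0], [-0.004, -0.0, -1.0]]
ft_force: [0.1, 0.7, -1.2]
finger_gap: 85.3
finger_force: 0.0
```

```bash
python3 go.py 563 150 116 96; python3 asc.py
```

```text
t 13.02 pos [573.3  20.5 258.6] yang 93.5 q [-22.  11.  18.  91.  -4.  78.  90.] F [ 0.1  0.7 -1.2] gap 85.3
shift [0.015 0.65  0.713] yaw -0.021 mm [  3. 130. 143.] rows 4.627099277291885 0.3528949664812828
cols 142-170
166 174 176 180 180 182 184 185 186 187 188 189 190 189 190 191 190 192 191 191 192 191 192 193 191 192 191 191 192 192
167 175 177 179 180 182 184 184 187 186 187 188 188 190 191 191 191 191 191 191 191 194 191 192 192 193 192 192 191 192
168 175 177 179 180 182 184 186 185 187 188 188 188 188 190 191 191 192 192 190 191 192 191 193 192 191 192 191 191 193
169 174 176 178 181 182 184 185 186 188 188 189 190 190 190 190 190 192 191 190 192 192 191 192 192 192 193 192 192 193
170 175 178 179 180 182 183 185 186 186 186 189 191 189 191 190 190 191 191 191 190 191 192 193 192 193 191 192 191 191
171 175 177 180 181 182 183 184 186 187 187 189 189 190 190 190 191 193 191 191 191 190 191 193 193 193 191 192 193 192
172 175 176 180 180 182 185 185 185 186 188 188 189 190 190 190 191 191 192 191 193 191 192 191 192 193 191 192 191 193
173 176 178 180 181 184 185 184 186 188
[... 2020 characters left out ...]
 183 185 187 185 188 188 190 190 189 192 190 192 190 191 192 191 191 193 193 192 193 193 193 192 193
191 176 180 182 183 184 186 185 186 187 188 188 189 190 190 190 191 190 190 191 192 191 193 193 192 193 192 192 193 193
192 178 180 182 181 183 185 186 187 188 188 189 190 190 190 190 191 191 193 191 193 191 192 194 193 193 192 194 193 193
193 177 180 180 182 183 185 186 186 188 188 189 189 189 190 191 190 190 191 191 192 192 192 192 192 193 193 193 192 194
194 177 179 180 180 184 186 186 186 187 188 188 190 190 191 190 192 191 191 192 191 191 193 193 193 192 192 191 193 193
195 177 180 180 181 183 185 186 187 187 188 190 189 190 191 191 192 191 190 192 191 191 192 193 193 192 193 192 192 193
```

Run:
```python
from m import *
p=np.load('p.npy');o,R,d=frame(p)
g=cv2.cvtColor(s['img'],cv2.COLOR_RGB2GRAY)
print('   ',' '.join(f'{u:3d}' for u in range(214,244)))
for v in range(128,162): print(v,' '.join(f'{g[v,u]:3d}' for u in range(214,244)))
for h in(38,28):
  q=proj(s,circ(p,h,30));print(h,q.min(0),q.max(0),proj(s,circ(p,h,30,8)).round(0).tolist())
```

```text
214 215 216 217 218 219 220 221 222 223 224 225 226 227 228 229 230 231 232 233 234 235 236 237 238 239 240 241 242 243
128 238 237 237 237 239 241 242 243 241 246 250 228 242 255 255 255 255 234 181 129  86  64  54  57  67  78  87  94  90  88
129 236 237 237 238 239 237 244 243 202 235 255 255 255 255 222 179 126  77  64  58  59  63  64  70  73  76  81  84  83  84
130 236 236 233 241 239 207 254 255 255 255 255 201 156 115  69  60  55  59  64  69  73  71  74  76  75  75  81  86  83  81
131 236 237 206 254 255 255 255 253 193 139 112  89  74  68  65  59  60  68  70  74  73  72  76  80  78  72  74  75  76  75
132 255 255 255 255 225 177 147 155 144 153 170 172 168 168 156 123  86  75  65  68  68  69  74  80  84  87  90  82  77  74
133 255 227 170 112  85 143 167 172 173 179 203 209 225 226 225 223 196 164 103  69  65  70  77  82  91  99 100  94  92  87
134 116  77  63  71 141 171 175 177 204 223 221 221 221 221 220 221 222 226 225 145  83  80  87  89  81  82  79  80  82  82
135  55  53  72 150 173 176 177 199 218 216 201 207 219 221 219 218 218 222 226 222 144  82  80  74  74  75  76 
[... 2911 characters left out ...]
  75 119  81  74  75  80  79  79  79  79  80  79  80  79  75  90 103 215 226
160  83  89  83  72  72  74  70  61  60  68 117 152 212 109  73  74  71  76  79  79  78  80  79  78  71  91 225 230 229 197
161  76  72  72  69  70  68  74  91 123 153 212 222 225 127  77  74  73  71  70  71  72  73  73  73  70  83 193 194 148  91
38 [217.12264497 131.78345871] [233.66802965 148.21462233] [[219.0, 146.0], [224.0, 148.0], [230.0, 145.0], [234.0, 139.0], [232.0, 133.0], [227.0, 132.0], [221.0, 135.0], [217.0, 141.0]]
28 [218.61360541 133.34140772] [235.08875131 149.70052996] [[220.0, 148.0], [225.0, 150.0], [232.0, 147.0], [235.0, 140.0], [234.0, 135.0], [228.0, 133.0], [222.0, 136.0], [219.0, 142.0]]
```

Run:
```python
from h import *
a=cv2.cvtColor(np.load('c.npz')['s'],cv2.COLOR_RGB2GRAY);b=cv2.cvtColor(np.load('last.npz')['s'],cv2.COLOR_RGB2GRAY)
for n,(u0,u1,v0,v1) in {'right':(226,237,130,153),'static plate':(240,265,150,175)}.items():
    T=a[v0:v1,u0:u1];S=b[v0-4:v1+4,u0-4:u1+4]
    k=8;r=cv2.matchTemplate(cv2.resize(S,None,fx=k,fy=k,interpolation=cv2.INTER_CUBIC),cv2.resize(T,None,fx=k,fy=k,interpolation=cv2.INTER_CUBIC),cv2.TM_CCOEFF_NORMED)
    _,m,_,l=cv2.minMaxLoc(r);print(n,m,l[0]/k-4,l[1]/k-4)
print(' a'); 
for v in range(130,152): print(v,' '.join(f'{a[v,u]:3d}' for u in range(214,240)))
```

```text
right 0.9301080107688904 1.0 -0.25
static plate 0.9967758655548096 0.0 0.0
 a
130 234 234 231 239 238 204 254 255 255 255 254 198 154 112  67  60  54  59  63  67  70  71  74  74  74  75
131 235 236 203 254 255 255 255 251 189 136 110  90  74  69  64  59  61  69  70  73  73  71  75  79  76  71
132 255 255 255 255 221 174 143 153 142 154 170 170 161 160 149 124  89  66  66  71  70  68  73  80  83  86
133 255 222 167 110  82 141 165 170 172 195 198 159 165 175 178 187 183 111  66  66  69  71  76  81  87  97
134 112  76  62  67 139 169 174 176 194 207 200 110 112 195 204 207 208 185 100  67  73  81  89  88  81  82
135  54  53  70 150 172 174 188 214 208 209 194 125 121 186 191 199 202 204 182  98  70  75  79  73  72  74
136  66  66 102 171 175 179 209 209 209 203 189 168 175 192 194 199 198 204 215 171 109  78  69  72  70  71
137  69  66 117 174 177 206 206 212 210 178 158 144 134 175 193 198 195 198 202 188 164 129  82  69  69  71
138  68  61  92 170 189 204 148 173 165 129 127 115 107 133 179 200 200 199 200 178 162 157 133  88  72  70
139  70  64  71 145 201 178  93  82  94 107 106  9
[... 653 characters left out ...]
 203 199 201 201 168  93  79  80  85  94  92  60  58
146  74  71  64  84 194 207 197 103  79  78  75 101 193 200 201 200 173 112  80  84  81  81  74  55  48  52
147  75  72  64  68 142 199 204 117  92  75 102 190 203 203 200 167 109  80  80  81  83  82  54  38  39  38
148  72  68  66  62  74 138 199 205 199 127 195 207 207 203 154  95  77  82  82  83  86  75  44  43  40  35
149  72  71  71  71  65  72 110 170 184 201 207 165 149 111  83  76  79  82  85  87  85  55  37  36  43  35
150  69  69  74  78  79  80  71  73  80  89  90  80  78  73  76  84  84  84  84  83  54  38  35  36  35  40
151  62  65  75  78  77  74  68  61  60  65  71  76  77  79  80  82  84  83  64  42  37  35  34  34  36  65
```

```bash
python3 go.py 564 151 115 84
```

```text
t 13.22 pos [572.7  20.4 256.6] yang 93.2 q [-22.  12.  18.  91.  -4.  78.  89.] F [0.  0.6 0. ] gap 85.3
shift [0.008 0.655 0.708] yaw 0.076 mm [  2. 131. 142.] rows 4.625066747111874 1.2793482696967255
```

>>> {"name": "step_arm", "arguments": {
  "increments": [
    [[0.008,0.2,0.0,0.03],[0.008,0.4,0.05,0.076],[0.008,0.655,0.1,0.076],[0.008,0.655,0.3,0.076],[0.008,0.655,0.5,0.076],[0.008,0.655,0.705,0.076],[0.008,0.655,0.705,0.076],[0.008,0.655,0.705,0.076]]
  ],
  "claw": 0
}}

```text
t: 13.88
tcp_pos: [562.2, 154.0, 114.2]
tcp_rot: [[-0.995, 0.1, -0.004], [0.1, 0.995, -0.002], [0.004, -0.002, -1.0]]
ft_force: [0.1, -0.4, 1.5]
finger_gap: 85.4
finger_force: 0.0
```

>>> {"name": "step_arm", "arguments": {
  "increments": [
    [[0,0,0,0],[0,0,0,0],[0,0,0,0],[0,0,0,-0.05],[0,0,0,-0.05]]
  ],
  "claw": 255,
  "force": 90
}}

```text
t: 14.3
tcp_pos: [565.5, 151.4, 119.5]
tcp_rot: [[-1.0, -0.006, 0.004], [-0.006, 1.0, -0.001], [-0.004, -0.001, -1.0]]
ft_force: [-5.8, -8.0, 15.4]
finger_gap: 59.2
finger_force: 96.3
```

>>> {"name": "step_arm", "arguments": {
  "increments": [
    [[0,0,0,-0.03],[0,0,0,-0.06],[0,0,0,-0.06]]
  ]
}}

```text
t: 14.55
tcp_pos: [566.3, 151.6, 119.4]
tcp_rot: [[-0.992, -0.129, 0.006], [-0.129, 0.992, -0.0], [-0.006, -0.001, -1.0]]
ft_force: [-1.9, -6.6, 9.8]
finger_gap: 58.9
finger_force: 96.8
```

>>> {"name": "step_arm", "arguments": {
  "increments": [
    [[0,0,0,-0.03],[0,0,0,-0.06],[0,0,0,-0.06]]
  ]
}}

```text
t: 14.8
tcp_pos: [566.6, 152.2, 119.5]
tcp_rot: [[-0.968, -0.253, 0.007], [-0.253, 0.968, 0.001], [-0.007, -0.001, -1.0]]
ft_force: [-0.3, -5.5, 7.2]
finger_gap: 58.3
finger_force: 95.4
```

>>> {"name": "step_arm", "arguments": {
  "increments": [
    [[0,0,0,-0.03],[0,0,0,-0.06],[0,0,0,-0.06]]
  ]
}}

```text
t: 15.05
tcp_pos: [566.9, 152.8, 118.8]
tcp_rot: [[-0.928, -0.372, 0.008], [-0.372, 0.928, 0.001], [-0.008, -0.002, -1.0]]
ft_force: [4.9, -2.1, 1.5]
finger_gap: 57.7
finger_force: 102.6
```

```bash
python3 go.py 564 151 115 84; python3 -c "
from h import *;print(monitor.get_obs()['wrist_torque'])"
```

```text
t 15.05 pos [566.9 152.8 118.8] yang 111.8 q [-27.  19.   9.  98.  -3.  63.  95.] F [ 4.9 -2.1  1.5] gap 57.7
shift [ 0.017 -0.003  0.019] yaw 0.232 mm [ 3. -1.  4.] rows 0.12318941882905274 3.8848007873412826
[-1.27367916 -1.67504053 -0.73112164]
```

>>> {"name": "step_arm", "arguments": {
  "increments": [
    [[0,0,0,0],[0,0,0,0],[0,0,-0.2,0.1],[0,0,-0.4,0.15],[0,0,-0.6,0.2],[0,-0.25,-0.7,0.2],[0,-0.5,-0.7,0.2],[0,-0.7,-0.7,0.2]]
  ],
  "claw": 0
}}

```text
t: 15.72
tcp_pos: [609.8, 40.4, 258.1]
tcp_rot: [[-0.999, 0.037, 0.005], [0.037, 0.999, 0.002], [-0.005, 0.002, -1.0]]
ft_force: [1.4, -0.1, -0.2]
finger_gap: 85.8
finger_force: 0.0
```

```bash
cat > sc.py <<'E'
from m import *
g=cv2.cvtColor(s['img'],cv2.COLOR_RGB2GRAY)
print('   ',' '.join(f'{u:3d}' for u in range(214,240)))
for v in range(130,152): print(v,' '.join(f'{g[v,u]:3d}' for u in range(214,240)))
np.savez('last.npz',s=s['img'],t=t['img'])
E
python3 sc.py; python3 go.py 564 151 115 84
```

```text
214 215 216 217 218 219 220 221 222 223 224 225 226 227 228 229 230 231 232 233 234 235 236 237 238 239
130 236 236 233 241 240 207 254 255 255 255 255 202 158 115  70  61  56  60  65  69  73  72  74  76  75  75
131 237 238 206 254 255 255 255 253 194 140 114  92  76  72  65  61  63  70  71  75  73  73  76  80  78  74
132 255 255 255 255 226 178 148 156 145 154 170 173 163 160 151 128  93  70  68  72  71  69  75  80  85  88
133 255 227 170 114  85 143 167 173 173 174 176 177 177 180 181 174 167 115  69  68  71  73  79  83  90  99
134 116  77  63  71 143 171 176 176 175 176 179 198 204 224 222 169 208 186  99  67  77  84  89  90  84  84
135  56  53  72 151 174 177 177 198 202 213 208 206 211 212 213 208 216 216 161  88  70  80  82  76  75  75
136  66  69 104 174 179 176 190 217 216 209 190 173 188 208 211 212 212 215 213 162  87  69  74  74  72  73
137  71  68 120 177 178 178 210 219 214 180 160 143 137 187 210 211 211 212 216 214 137  78  70  71  71  71
138  70  63  97 173 180 175 167 179 169 132 129 116 108 137 190 206 211 209 212 216 188 130  91  82  75  71
139  71  65  76 143 173 
[... 886 characters left out ...]
9  77 109 210 220 216 187 119  83  82  79  79  85  82  46  38
148  74  69  67  69  68  70 103 201 114  83  99 112 206 221 217 163 100  77  80  85  82  81  81  54  39  36
149  73  72  73  75  72  77 131 134  90 103 212 222 202 169 124  87  77  79  80  85  82  81  61  39  43  36
150  71  71  76  82  83  83  80  77  81 115 133 117  91  83  79  78  82  80  82  86  82  70  41  35  36  42
151  65  68  77  81  78  76  72  66  71  78  81  77  75  78  79  79  80  82  84  85  63  42  33  33  37  67
t 15.82 pos [610.3  32.2 256.4] yang 87.2 q [-21.  17.  17.  85.  -5.  79.  83.] F [-0.7 -1.2 -1.1] gap 85.6
shift [0.263 0.584 0.705] yaw 0.027 mm [ 53. 117. 141.] rows 4.567193570811497 0.4451536130596767
```

Run:
```python
from h import *
a=cv2.cvtColor(np.load('c.npz')['s'],cv2.COLOR_RGB2GRAY);b=cv2.cvtColor(np.load('last.npz')['s'],cv2.COLOR_RGB2GRAY)
k=8;up=lambda x:cv2.resize(x,None,fx=k,fy=k,interpolation=cv2.INTER_CUBIC)
for n,(u0,u1,v0,v1) in {'right':(226,237,130,153),'lowerright':(223,240,140,157),'rightrim':(229,238,136,150),'tip(static)':(219,228,136,143)}.items():
    r=cv2.matchTemplate(up(b[v0-4:v1+4,u0-4:u1+4]),up(a[v0:v1,u0:u1]),cv2.TM_CCOEFF_NORMED)
    _,m,_,l=cv2.minMaxLoc(r);print(n,round(m,3),l[0]/k-4,l[1]/k-4)
print('dark flange underside band col 230 & 233, rows 144-158: before/after')
for u in(228,231,234): print(u,a[144:160,u].tolist(),b[144:160,u].tolist())
```

```text
right 0.958 0.625 0.625
lowerright 0.961 0.75 0.375
rightrim 0.974 0.625 1.0
tip(static) 0.971 0.25 0.0
dark flange underside band col 230 & 233, rows 144-158: before/after
228 [201, 199, 201, 200, 154, 83, 76, 80, 82, 47, 32, 47, 78, 77, 70, 72] [149, 204, 219, 220, 217, 124, 79, 79, 80, 79, 44, 48, 79, 78, 73, 74]
231 [201, 168, 112, 80, 82, 82, 84, 83, 61, 37, 34, 33, 58, 79, 78, 78] [214, 214, 189, 119, 77, 79, 80, 82, 81, 62, 35, 33, 59, 81, 80, 79]
234 [82, 80, 81, 83, 86, 85, 54, 37, 34, 35, 34, 56, 85, 83, 77, 77] [96, 81, 77, 79, 82, 82, 82, 63, 40, 34, 36, 58, 87, 86, 80, 78]
```

Run:
```python
from m import *
p=np.load('p.npy')
def low(h,r,u):
    q=proj(s,circ(p,h,r,720)); k=np.abs(q[:,0]-u)<.3; return q[k,1].max() if k.any() else None
for h,r in((38,30),(28,30),(10,30),(0,30),(0,29),(-19.5,29)): print(h,r,[low(h,r,u) for u in(225,228,231,234)])
```

```text
38 30 [np.float64(148.03285418439404), np.float64(146.86581175339205), np.float64(144.46333428073848), None]
28 30 [np.float64(149.6962285729406), np.float64(149.07363917659916), np.float64(147.3219153683017), np.float64(143.88866973212808)]
10 30 [np.float64(152.07893509718028), np.float64(152.31106546185657), np.float64(151.54713579069198), np.float64(149.62845693591498)]
0 30 [np.float64(152.8910142658843), np.float64(153.76567948605214), np.float64(153.48928288832502), np.float64(152.14986413177692)]
0 29 [np.float64(152.52062634955718), np.float64(153.4898234382332), np.float64(153.22515849079366), np.float64(151.8886321670466)]
-19.5 29 [None, np.float64(155.4387604416836), np.float64(156.26245489204092), np.float64(155.92287632525827)]
```

```bash
python3 go.py 583 152 172 96.7
```

```text
t 15.92 pos [609.   39.3 255.5] yang 87.6 q [-22.  17.  17.  85.  -5.  79.  83.] F [0.1 2.1 0.8] gap 85.4
shift [0.153 0.557 0.418] yaw -0.076 mm [ 31. 111.  84.] rows 3.419449429685318 1.2698163856877596
```

>>> {"name": "step_arm", "arguments": {
  "increments": [
    [[0.08,0.2,0.05,-0.04],[0.153,0.4,0.15,-0.076],[0.153,0.557,0.3,-0.076],[0.153,0.557,0.418,-0.076],[0.153,0.557,0.418,-0.076],[0.153,0.557,0.418,-0.076]]
  ],
  "claw": 255
}}

```text
t: 16.42
tcp_pos: [581.2, 154.3, 170.5]
tcp_rot: [[-0.992, -0.122, -0.003], [-0.122, 0.992, -0.001], [0.003, -0.0, -1.0]]
ft_force: [0.2, -0.4, 0.5]
finger_gap: 12.2
finger_force: 0.0
```

```bash
python3 go.py 583 152 155 96.7
```

```text
t 16.42 pos [581.2 154.3 170.5] yang 97.0 q [-29.  18.  12.  93.  -4.  70.  81.] F [ 0.2 -0.4  0.5] gap 12.2
shift [-0.008 -0.013  0.077] yaw 0.003 mm [-2. -3. 15.] rows 0.37775783331992274 0.04636379659708114
```

>>> {"name": "step_arm", "arguments": {
  "increments": [
    [[-0.006,-0.01,0.03,0],[-0.006,-0.01,0.06,0],[-0.006,-0.01,0.06,0]]
  ]
}}

```text
t: 16.67
tcp_pos: [584.3, 149.9, 159.2]
tcp_rot: [[-0.993, -0.118, 0.001], [-0.118, 0.993, -0.0], [-0.001, -0.0, -1.0]]
ft_force: [-0.3, -0.2, 0.3]
finger_gap: -0.2
finger_force: 0.0
```

>>> {"name": "step_arm", "arguments": {
  "increments": [
    [[0,0,0.015,0],[0,0,0.025,0],[0,0,0.025,0]]
  ]
}}

```text
t: 16.92
tcp_pos: [585.0, 150.2, 157.5]
tcp_rot: [[-0.993, -0.118, 0.003], [-0.118, 0.993, 0.001], [-0.003, 0.001, -1.0]]
ft_force: [-8.6, -4.2, 20.8]
finger_gap: 0.0
finger_force: 12.8
```

>>> {"name": "step_arm", "arguments": {
  "increments": [
    [[0,0,0.015,0],[0,0,0.025,0],[0,0,0.025,0]]
  ]
}}

```text
t: 17.17
tcp_pos: [585.6, 150.3, 156.9]
tcp_rot: [[-0.993, -0.118, 0.005], [-0.118, 0.993, 0.003], [-0.006, 0.002, -1.0]]
ft_force: [-23.6, -8.4, 54.2]
finger_gap: 0.4
finger_force: 29.1
```

>>> {"name": "step_arm", "arguments": {
  "increments": [
    [[0,0,-0.1,0],[0,-0.1,-0.3,0],[0.0,-0.4,-0.5,0],[0.1,-0.6,-0.5,0],[0.1,-0.8,-0.5,0],[0.1,-1,-0.5,0],[0.1,-1,-0.5,0]]
  ],
  "claw": 0
}}

```text
t: 17.75
tcp_pos: [587.9, -55.4, 250.7]
tcp_rot: [[-0.993, -0.115, 0.003], [-0.115, 0.993, -0.001], [-0.002, -0.001, -1.0]]
ft_force: [0.7, -0.1, 0.4]
finger_gap: 83.4
finger_force: 0.0
```

```bash
python3 - <<'E'
from m import *
print('beaker base',atz(t,443/1.5625,240/1.5625,0),'rim',atz(t,455/1.5625,215/1.5625,170))
g=cv2.cvtColor(s['img'],cv2.COLOR_RGB2GRAY)
for u in(225,228,231,234): print(u,g[140:158,u].tolist())
E
python3 go.py 521 -103 180 91
```

```text
beaker base [ 659.89797245 -185.0478329     0.        ] rim [ 656.74647659 -185.64639182  170.        ]
225 [86, 84, 85, 82, 81, 77, 79, 77, 113, 221, 116, 77, 76, 82, 69, 70, 66, 60]
228 [110, 94, 86, 91, 148, 206, 218, 220, 216, 124, 77, 79, 80, 78, 44, 47, 79, 79]
231 [210, 213, 213, 212, 215, 211, 188, 119, 77, 79, 80, 82, 81, 61, 35, 33, 59, 81]
234 [189, 167, 143, 108, 96, 84, 77, 80, 83, 84, 83, 64, 40, 34, 36, 58, 85, 85]
t 17.85 pos [587.9 -56.9 250.3] yang 96.3 q [-15.  14.  19.  89.  -5.  78. 101.] F [-0.4  0.4 -0.9] gap 85.4
shift [ 0.358 -0.192  0.351] yaw 0.045 mm [ 72. -38.  70.] rows 2.5762731172804525 0.7459238863481978
```

>>> {"name": "step_arm", "arguments": {
  "increments": [
    [[0.15,-0.1,0.1,0.045],[0.3,-0.195,0.2,0.045],[0.357,-0.195,0.35,0.045],[0.357,-0.195,0.5,0.045],[0.357,-0.195,0.7,0.045],[0.357,-0.195,0.9,0.045],[0.357,-0.195,0.9,0.045],[0.357,-0.195,0.9,0.045]]
  ],
  "force": 25
}}

```text
t: 18.52
tcp_pos: [520.9, -96.8, 68.6]
tcp_rot: [[-1.0, -0.026, -0.003], [-0.026, 1.0, 0.0], [0.003, 0.0, -1.0]]
ft_force: [0.0, -0.1, 0.6]
finger_gap: 85.3
finger_force: 0.0
```

```bash
python3 go.py 521.3 -103.5 46 91
```

```text
t 18.52 pos [520.9 -96.8  68.6] yang 91.5 q [-12.  17.  20. 109.  -7.  56. 103.] F [ 0.  -0.1  0.6] gap 85.3
shift [-0.002 -0.034  0.113] yaw 0.004 mm [-0. -7. 23.] rows 0.565111063736319 0.06595244087782677
```

>>> {"name": "step_arm", "arguments": {
  "increments": [
    [[0,-0.01,0.06,0],[0,-0.01,0.1,0],[0,-0.01,0.1,0]]
  ]
}}

```text
t: 18.77
tcp_pos: [522.1, -99.1, 49.1]
tcp_rot: [[-1.0, -0.026, 0.001], [-0.026, 1.0, 0.0], [-0.001, 0.0, -1.0]]
ft_force: [0.1, 0.6, -0.9]
finger_gap: 85.5
finger_force: 0.0
```

```bash
python3 go.py 521.3 -103.5 46 91
```

```text
t 18.77 pos [522.1 -99.1  49.1] yang 91.5 q [-11.  18.  20. 110.  -8.  53. 104.] F [ 0.1  0.6 -0.9] gap 85.5
shift [ 0.005 -0.022  0.016] yaw 0.004 mm [ 1. -4.  3.] rows 0.13059180812389393 0.06501450388148984
```

>>> {"name": "step_arm", "arguments": {
  "increments": [
    [[0.004,-0.022,0.015,0],[0.004,-0.022,0.015,0],[0.004,-0.022,0.015,0],[0.004,-0.022,0.015,0],[0.004,-0.022,0.015,0]]
  ],
  "claw": 255,
  "force": 25
}}

```text
t: 19.18
tcp_pos: [521.5, -103.7, 46.7]
tcp_rot: [[-1.0, -0.025, 0.001], [-0.025, 1.0, 0.0], [-0.001, 0.0, -1.0]]
ft_force: [-1.9, -1.2, 6.5]
finger_gap: 43.5
finger_force: 25.4
```

>>> {"name": "step_arm", "arguments": {
  "increments": [
    [[0,0,-0.1,0],[0,0,-0.2,0],[0,0,-0.3,0],[0,0,-0.5,0],[0,0,-0.5,0]]
  ]
}}

```text
t: 19.6
tcp_pos: [524.2, -104.0, 152.4]
tcp_rot: [[-1.0, -0.025, 0.009], [-0.025, 1.0, -0.0], [-0.009, -0.0, -1.0]]
ft_force: [1.3, -0.3, 0.0]
finger_gap: 42.8
finger_force: 26.7
```

```bash
python3 go.py 521.3 -103.5 46 91;python3 - <<'E'
from h import *
s=cam('scene');t=cam('top');st=monitor.get_obs()
P=np.array(st['tcp_pos'])
us=proj(s,P)[0];ut=proj(t,P)[0];print(us,ut)
cv2.imwrite('pics/hub.png',np.hstack([crop(s,*us,7,400,400),crop(t,*ut,7,400,400)]))
E
```

```text
t 19.6 pos [ 524.2 -104.   152.4] yang 91.4 q [-12.  11.  21. 105.  -4.  65. 101.] F [ 1.3 -0.3  0. ] gap 42.8
shift [0.019 0.003 0.532] yaw 0.004 mm [  4.   1. 106.] rows 2.5529445166924734 0.06266668824755911
[250.61280245 196.32725802] [258.54901483 193.61989993]
```

>>> {"name": "step_arm", "arguments": {
  "increments": [
    [[0,0.0,-0.13,0.05],[0,0.05,-0.26,0.11],[-0.02,0.15,-0.39,0.17],[-0.05,0.3,-0.39,0.23],[-0.08,0.45,-0.39,0.29],[-0.1,0.6,-0.39,0.35],[-0.1,0.75,-0.39,0.41],[-0.1,0.9,-0.39,0.47]]
  ]
}}

```text
t: 20.37
tcp_pos: [535.7, 78.4, 222.3]
tcp_rot: [[-0.573, 0.819, -0.002], [0.819, 0.573, -0.001], [0.001, -0.002, -1.0]]
ft_force: [0.4, -0.1, -2.9]
finger_gap: 43.1
finger_force: 26.6
```

```bash
python3 go.py 545 148 230 -83.3
```

```text
t 20.37 pos [535.7  78.4 222.3] yang 35.0 q [-29.   9.  17.  98.  -3.  74.  24.] F [ 0.4 -0.1 -2.9] gap 43.1
shift [ 0.258  0.238 -0.039] yaw 0.986 mm [52. 48. -8.] rows 1.6940592245051664 16.52087166245666
```

Fz −2.9 N confirms the hub is held.

>>> {"name": "step_arm", "arguments": {
  "increments": [
    [[0.05,0.05,-0.02,0.06],[0.1,0.1,-0.04,0.12],[0.15,0.15,-0.04,0.18],[0.2,0.2,-0.04,0.24],[0.258,0.238,-0.04,0.3],[0.258,0.238,-0.04,0.36],[0.258,0.238,-0.04,0.42],[0.258,0.238,-0.04,0.48]]
  ]
}}

```text
t: 21.03
tcp_pos: [544.7, 146.8, 230.0]
tcp_rot: [[0.379, 0.925, -0.003], [0.925, -0.379, -0.001], [-0.002, -0.002, -1.0]]
ft_force: [-0.4, 0.4, -2.0]
finger_gap: 42.8
finger_force: 26.6
```

>>> {"name": "step_arm", "arguments": {
  "increments": [
    [[0,0,0,0.06],[0,0,0,0.12],[0,0,0,0.18],[0,0,0,0.24],[0,0,0,0.3],[0,0,0,0.36],[0,0,0,0.42],[0,0,0,0.48]]
  ]
}}

```text
t: 21.7
tcp_pos: [544.8, 146.5, 230.1]
tcp_rot: [[0.984, 0.181, -0.003], [0.181, -0.984, -0.001], [-0.003, 0.001, -1.0]]
ft_force: [0.4, 0.0, -2.7]
finger_gap: 43.1
finger_force: 26.6
```

>>> {"name": "step_arm", "arguments": {
  "increments": [
    [[0,0,0,0.026],[0,0,0,0.026]]
  ]
}}

```text
t: 21.87
tcp_pos: [544.8, 146.6, 230.3]
tcp_rot: [[0.991, 0.13, -0.002], [0.13, -0.991, -0.001], [-0.003, 0.001, -1.0]]
ft_force: [0.6, -0.8, -2.6]
finger_gap: 43.0
finger_force: 26.6
```

```bash
python3 go.py 545 148 200 -83.3;python3 - <<'E'
from m import *
p=np.load('p.npy');o,R,d=frame(p)
u,v=232,138
im=crop(s,u,v,8,800,600)
f=lambda q:np.int32((q-[u,v])*8+[400,300])
for h,r in((28,30),(52,12),(60,6)): cv2.polylines(im,[f(proj(s,circ(p,h,r)))],True,(0,0,255),1)
P=np.array(monitor.get_obs()['tcp_pos']);a=np.linspace(0,6.28,60)
for z,r in((-16.7,30),(-16.7,13),(27.3,22)): cv2.polylines(im,[f(proj(s,P+np.c_[r*np.cos(a),r*np.sin(a),0*a+z]))],True,(0,255,0),1)
cv2.imwrite('pics/hubover.png',im)
E
```

```text
t 21.87 pos [544.8 146.6 230.3] yang -82.5 q [-42.  12.  26.  94.  -5.  75. -98.] F [ 0.6 -0.8 -2.6] gap 43.0
shift [ 0.002 -0.007  0.151] yaw 0.007 mm [ 0. -1. 30.] rows 0.7269617666864006 0.11023653299051119
```

View pics/hubover.png

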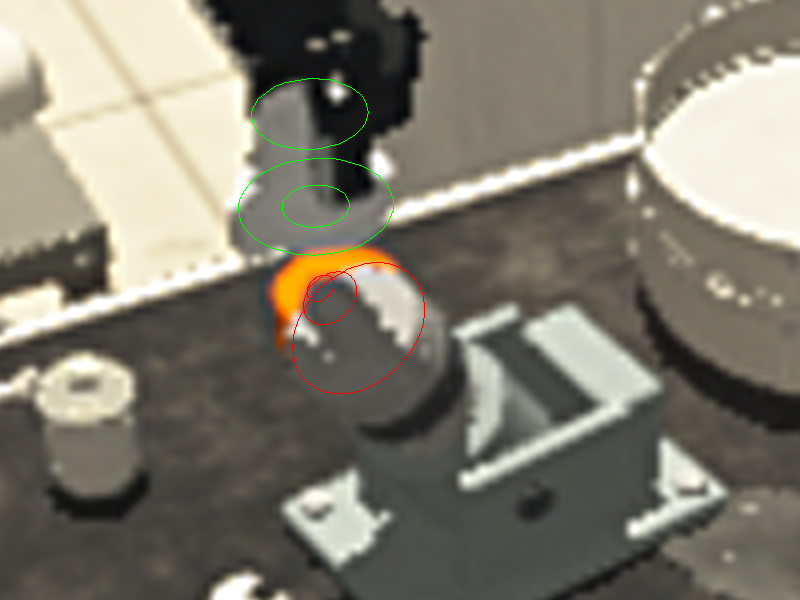

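>>> {"name": "step_arm", "arguments": {
  "increments": [
    [[0.0,-0.007,0.1,0.005],[0,-0.007,0.17,0.005],[0,-0.007,0.2,0.005],[0,-0.007,0.2,0.005]]
  ],
  "force": 20
}}

```text
t: 22.3
tcp_pos: [544.3, 147.6, 190.2]
tcp_rot: [[0.992, 0.124, -0.003], [0.124, -0.992, -0.001], [-0.003, 0.001, -1.0]]
ft_force: [-0.7, -0.7, -1.6]
finger_gap: 43.0
finger_force: 26.6
```

>>> {"name": "step_arm", "arguments": {
  "increments": [
    [[0,0,0.02,0],[0,0,0.04,0],[0,0,0.06,0],[0,0,0.06,0]]
  ]
}}

```text
t: 22.63
tcp_pos: [546.8, 148.4, 180.6]
tcp_rot: [[0.992, 0.123, 0.004], [0.123, -0.992, 0.001], [0.004, -0.001, -1.0]]
ft_force: [7.3, 1.8, -2.5]
finger_gap: 43.0
finger_force: 26.6
```

>>> {"name": "step_arm", "arguments": {
  "increments": [
    [[0,0,0.02,0],[0,0,0.04,0],[0,0,0.04,0]]
  ]
}}

```text
t: 22.88
tcp_pos: [547.3, 148.6, 173.5]
tcp_rot: [[0.992, 0.123, 0.005], [0.123, -0.992, 0.002], [0.005, -0.001, -1.0]]
ft_force: [5.9, 1.9, 2.3]
finger_gap: 43.3
finger_force: 27.3
```

>>> {"name": "step_arm", "arguments": {
  "increments": [
    [[0,0,0.02,0],[0,0,0.04,0],[0,0,0.04,0]]
  ]
}}

```text
t: 23.13
tcp_pos: [547.9, 148.7, 168.7]
tcp_rot: [[0.992, 0.122, 0.007], [0.122, -0.992, 0.004], [0.007, -0.003, -1.0]]
ft_force: [-5.2, -1.4, 28.5]
finger_gap: 43.2
finger_force: 32.2
```

>>> {"name": "step_arm", "arguments": {
  "increments": [
    [[0,0,-0.01,0],[0,0,-0.01,0],[0,0,-0.01,0],[0,0,-0.01,0],[0,0,-0.01,0]]
  ],
  "claw": 40
}}

```text
t: 23.55
tcp_pos: [545.0, 147.9, 165.6]
tcp_rot: [[0.992, 0.122, -0.001], [0.122, -0.992, -0.0], [-0.001, 0.0, -1.0]]
ft_force: [-0.6, 0.2, -0.2]
finger_gap: 72.1
finger_force: 0.0
```

```bash
python3 go.py 545 148 200 -83.3
cat > show.py <<'E'
from m import *
# subsampled luminance map of hub region in the scene view, plus model outlines for comparison
p=np.load('p.npy')
g=cv2.cvtColor(s['img'],cv2.COLOR_RGB2GRAY)
print('    ',' '.join(f'{u:3d}' for u in range(206,240)))
for v in range(114,156): print(v,' '.join(f'{g[v,u]:3d}' for u in range(206,240)))
for h,r in((72,22),(42,22),(42,30),(28,30),(82,22),(38,30)): q=proj(s,circ(p,h,r));print(h,r,q.min(0).round(1),q.max(0).round(1))
np.savez('last.npz',s=s['img'],t=t['img'])
E
python3 show.py
```

```text
t 23.55 pos [545.  147.9 165.6] yang -83.0 q [-42.  15.  26.  99.  -7.  68. -97.] F [-0.6  0.2 -0.2] gap 72.1
shift [-0.    -0.001 -0.172] yaw 0.003 mm [ -0.  -0. -34.] rows 0.8254241976328065 0.04609868502862675
     206 207 208 209 210 211 212 213 214 215 216 217 218 219 220 221 222 223 224 225 226 227 228 229 230 231 232 233 234 235 236 237 238 239
114 250 127  16   6  13  19  23  22  21  22  23  23  22  23  23  20  23  23  24  23  23  23  18  28 122 128 127 126 128 129 129 128 128 127
115 246 249 127  76  26  15  21  21  24  21  23  24  24  25  25  21  22  24  25  24  36  48  33  32 122 128 125 127 129 129 128 128 127 126
116 239 245 250 252 111  20  19  21  24  23  23  24  24  24  25  22  22  25  24  27  46  50  44  42 122 128 127 126 129 130 129 130 129 125
117 237 239 246 252 106  17  17  20  22  27  24  22  24  25  26  21  22  23  23  23  37  47  46  52 122 130 131 130 125 132 131 130 129 125
118 238 238 243 251 100  10  15  21  22  27  23  23  23  25  25  22  23  21  23  24  34  46  47  45  60 121 131 125  59 119 133 131 130 126
119 237 239 242 249 126  19   9  16  23  24  2
[... 4637 characters left out ...]
  69  72  73  76  78  77  76  80  81  81  81  81  63  41  34  33  35  51  79
153  78  81  84  80  76  82  78  72  68  62  61  70  74  72  69  71  71  70  71  82  78  76  80  80  80  61  42  37  34  34  36  59  82  83
154  81  87  90  87  80  85  86  82  78  76  77  78  77  73  66  67  69  67  68  69  74  51  46  44  38  35  33  34  35  36  58  82  88  81
155  81  77  81  85  83  87  83  82  86  80  72  71  73  69  65  66  69  70  68  69  74  64  47  36  35  32  34  41  57  59  82  87  85  81
72 22 [214.1 128.6] [226.4 140.8]
42 22 [218.7 133.3] [230.9 145.4]
42 30 [216.5 131.2] [233.1 147.6]
28 30 [218.6 133.3] [235.1 149.7]
82 22 [212.6 126.9] [224.9 139.2]
38 30 [217.1 131.8] [233.7 148.2]
```

```bash
cat > hubfit.py <<'E'
from m import *
from scipy.optimize import differential_evolution
p=np.load('p.npy');o,R,d=frame(p);e=np.array([-d[1],d[0],0])
im=s['img'].astype(int);g=im.mean(2);sat=im.max(2)-im.min(2)
U0,U1,V0,V1=200,245,115,160
hub=((g>105)&(g<150)&(sat<14))[V0:V1,U0:U1]; dark=(g<65)[V0:V1,U0:U1]; k=8
a=np.linspace(0,2*np.pi,40,endpoint=False)
def hull(bc,th):
    n=d*np.sin(th)+np.array([0,0,1])*np.cos(th); x=d*np.cos(th)-np.array([0,0,1])*np.sin(th)
    m=np.zeros((V1-V0,U1-U0),np.uint8)
    for r,h0,h1 in((30,0,14),(22,14,44)):
        pts=np.vstack([bc+r*(np.cos(a)[:,None]*x+np.sin(a)[:,None]*e)+h*n for h in(h0,h1)])
        cv2.fillConvexPoly(m,cv2.convexHull(np.int32(np.round((proj(s,pts)-[U0,V0])*16)).reshape(-1,1,2)),1,shift=4)
    return m>0
def cost(q):
    bc=o+d*q[0]+e*q[1]+np.array([0,0,q[2]])
    m=hull(bc,np.radians(q[3])); return (m&~hub&~dark).sum()+(hub&~m)[:, :32].sum()
r=differential_evolution(cost,[(-10,50),(-6,6),(15,80),(0,40)],seed=1,maxiter=60)
q=r.x;bc=o+d*q[0]+e*q[1]+np.array([0,0,q[2]])
print('cost',r.fun,'hub px',hub.sum(),'tilt',q[3].round(1),'bottom centre',bc.round(1),'in spindle frame',(R.T@(bc-o)).round(1))
home=o+28*R[:,2];f=np.r_[d@(home-o),0,home[2]-120,30];print('home cost',cost(f))
E
python3 hubfit.py
```

```text
cost 58.0 hub px 218 tilt 0.1 bottom centre [550.  153.  151.1] in spindle frame [ 5.8 -4.4 39.2]
home cost 144
```

>>> {"name": "step_arm", "arguments": {
  "increments": [
    [[0,0,-0.01,0],[0,0,-0.015,0],[0,0,-0.015,0],[0,0,-0.015,0]]
  ],
  "claw": 255,
  "force": 20
}}

```text
t: 24.08
tcp_pos: [545.3, 148.1, 169.3]
tcp_rot: [[0.992, 0.123, 0.0], [0.123, -0.992, 0.0], [0.0, -0.0, -1.0]]
ft_force: [-2.6, 0.2, 3.2]
finger_gap: 43.3
finger_force: 22.3
```

>>> {"name": "step_arm", "arguments": {
  "increments": [
    [[-0.015,0,-0.02,0],[-0.03,0,-0.03,0],[-0.045,0,-0.03,0],[-0.06,0,-0.03,0],[-0.06,0,-0.03,0]]
  ]
}}

```text
t: 24.5
tcp_pos: [534.7, 146.8, 176.1]
tcp_rot: [[0.992, 0.122, 0.004], [0.122, -0.992, 0.001], [0.004, -0.001, -1.0]]
ft_force: [4.1, 1.3, 1.2]
finger_gap: 43.6
finger_force: 21.9
```

```bash
python3 go.py 545 148 200 -83.3; python3 hubfit.py; python3 show.py | head -36
```

```text
t 24.5 pos [534.7 146.8 176.1] yang -83.0 q [-42.  12.  26. 100.  -6.  68. -98.] F [4.1 1.3 1.2] gap 43.6
shift [ 0.052  0.    -0.12 ] yaw 0.003 mm [ 10.   0. -24.] rows 0.6255608442837576 0.045292900592588774
cost 73.0 hub px 196 tilt 5.6 bottom centre [541.9 146.1 165.8] in spindle frame [ 6.1  1.5 56.4]
home cost 219
     206 207 208 209 210 211 212 213 214 215 216 217 218 219 220 221 222 223 224 225 226 227 228 229 230 231 232 233 234 235 236 237 238 239
114 108  13  12  17  20  23  24  22  23  27  24  24  22  21  23  25  36  50  50  26  29 125 128 126 124 125 125 127 129 130 130 128 127 127
115 102  12  16  20  24  23  23  23  23  23  24  25  20  23  23  23  27  48  51  38  32 126 130 126 124 124 125 127 128 128 129 129 126 126
116 124  22  13  21  22  22  23  23  23  23  24  24  22  23  24  22  24  47  50  44  39 126 129 125 124 125 126 125 127 128 130 130 129 125
117 251  99  11  14  19  23  22  22  24  24  24  24  23  21  22  23  24  40  49  46  54 126 133 130 128 127 126 125 127 128 129 129 129 125
118 248 123  72  23  15  21  22  22  22  23  23  23  22  23  21  20  23  43  
[... 3562 characters left out ...]

144  83  86  90  85  81  76  78  95 129 126 119 120 121 121 122 125 126 124 124 125 106  88  85  83  81  98 212 151  97 136 113 119  81  62
145  94  86  79  76  71  69  64  71 115 129 123 122 118 121 123 126 125 123 106 101  87  81  85  84  82  91 170 102  84 114 102 110  70  58
146  82  78  72  67  65  66  68  71  94 129 129 122  89  94  96  93  85  85  82  86  86  86  87  87  86  87 107  84  79  82  91 102  60  52
147  71  72  69  67  66  68  75  75  77  95  96  76  77  85  84  82  82  84  86  86  88  87  89  89  89  86  84  83  80  78  86  81  46  38
148  77  78  82  76  69  68  76  78  72  69  68  67  69  78  84  85  85  87  89  88  88  87  87  86  85  82  88  85  83  83  81  55  39  36
```

>>> {"name": "step_arm", "arguments": {
  "increments": [
    [[0.01,0,0.02,0],[0.02,0,0.04,0],[0.032,0,0.06,0],[0.043,0,0.08,0],[0.043,0,0.08,0]]
  ]
}}

```text
t: 25.12
tcp_pos: [541.3, 147.7, 157.7]
tcp_rot: [[0.992, 0.123, -0.002], [0.123, -0.992, -0.0], [-0.002, 0.0, -1.0]]
ft_force: [1.8, 2.0, 1.7]
finger_gap: 43.4
finger_force: 22.2
```

```bash
python3 go.py 543 148 157 -83.3; python3 show.py | sed -n '1p;12,37p'
```

```text
t 25.12 pos [541.3 147.7 157.7] yang -83.0 q [-42.  15.  25. 100.  -7.  67. -97.] F [1.8 2.  1.7] gap 43.4
shift [ 0.009 -0.001  0.004] yaw 0.003 mm [ 2. -0.  1.] rows 0.04449824600529738 0.04814483365505287
     206 207 208 209 210 211 212 213 214 215 216 217 218 219 220 221 222 223 224 225 226 227 228 229 230 231 232 233 234 235 236 237 238 239
124 229 208 214 234 247 252 109  16  18  24  25  25  25  22  18  12  10  13  38  16  35  46  45  45  45  56  24   9  31 115 136 153 164 243
125 237 222 205 222 241 252 105  13  15  22  23  23  22  18  23  86  89  40 124  49  26  23  25  44  49  49  34  14  39 182 248 255 255 255
126 238 235 214 206 231 247 126  25  16  20  24  22  21  17  84 254 255 122  42  27  20  23  23  35  49  50  39  23 128 255 255 255 207 163
127 237 238 230 203 211 243 251 121  54  28  21  20  21  17  23  86  90  30  21  38  27  24  22  25  46  47  37  16  59 178 141  97  69  68
128 237 238 237 220 200 225 250 110  47  22  18  16  20  17  15  13  13  14  17  23  21  21  21  22  45  47  28  19  46  69  60  56  64  72
129 236 236 237 233 213 209 232 118  36  11  11  29
[... 2188 characters left out ...]

145  93  86  79  76  72  70  67  69  77 130 133 131 127 128 131 130 115 100  97 113 129 133 133 127 125 115  92  84  86 120 102 108  69  58
146  82  78  73  66  66  66  69  71  73  92 129 146 129 125 128 131 129 129 131 133 134 126 126 124 116 101  84  81  80  82  90 102  60  51
147  71  72  70  67  66  68  75  76  74  71  89 125 126 117 120 125 126 124 123 126 126 124 123 109  93  86  82  85  80  78  85  81  47  39
148  78  77  82  75  69  69  74  78  73  66  68 105 124 120 118 118 120 120 123 124 121 109 105  88  82  82  86  85  82  83  80  54  39  35
149  77  79  82  76  66  66  68  73  73  70  70  84 121 129 124 106 104 105 105 103  92  86  85  83  83  81  81  85  84  81  62  40  43  36
```

>>> {"name": "step_arm", "arguments": {
  "increments": [
    [[0,0,0,0],[0,0,0,0],[0,0,0,0],[0,0,-0.2,0],[0,0,-0.4,0],[0,0,-0.6,0],[0,0,-0.6,0]]
  ],
  "claw": 20
}}

```text
t: 25.8
tcp_pos: [544.5, 147.7, 287.0]
tcp_rot: [[0.993, 0.122, 0.009], [0.122, -0.993, 0.004], [0.01, -0.003, -1.0]]
ft_force: [1.0, -0.3, 0.9]
finger_gap: 78.4
finger_force: 0.0
```

```bash
sed -i 's/dark=(g<65)/dark=(g<0)/; s/hub=((g>105)&(g<150)&(sat<14))/hub=((g>105)\&(sat<14))/' hubfit.py; python3 go.py 543 148 157 -83.3; python3 hubfit.py; python3 show.py | sed -n '1p;8,37p'
python3 - <<'E'
from m import *
p=np.load('p.npy');o,R,d=frame(p)
for a in(-40,-20,0,20): print(a,proj(s,[o+R@[r*np.cos(np.radians(a)),r*np.sin(np.radians(a)),h] for r,h in((30,28),(35,28),(35,18),(35,38))]).round(1).tolist())
E
```

```text
t 25.8 pos [544.5 147.7 287. ] yang -83.0 q [-43.   9.  26.  90.  -4.  81. -99.] F [ 1.  -0.3  0.9] gap 78.4
shift [-0.013 -0.     0.65 ] yaw 0.002 mm [ -3.  -0. 130.] rows 3.1170874219977334 0.03975327577159548
cost 120.0 hub px 381 tilt 20.0 bottom centre [555.6 154.4 139.1] in spindle frame [ 6.9 -5.2 26. ]
home cost 157
     206 207 208 209 210 211 212 213 214 215 216 217 218 219 220 221 222 223 224 225 226 227 228 229 230 231 232 233 234 235 236 237 238 239
120 231 238 238 238 240 239 240 239 240 241 241 244 248 215 144 123 124 123 120 186 255 199 120 120 123 126 125 125 125 127 129 129 130 130
121 214 233 238 239 239 239 240 240 239 240 241 241 244 246 216 142 123 126 121 126 205 225 150 119 121 124 125 125 125 126 129 129 131 129
122 204 223 236 238 239 239 239 238 238 239 239 240 241 245 248 194 131 125 126 122 146 253 248 147 115 122 124 126 125 126 127 128 128 124
123 211 208 227 236 237 237 237 237 237 238 239 239 240 242 247 250 165 123 125 128 119 160 255 233 131 118 123 124 125 123 121 119 118 134
124 228 208 213 232 238 238 238 238 238 238 239 239 240 241 245 249 218 1
[... 3139 characters left out ...]
 60  52
147  71  72  68  66  65  69  74  77  75  72  99 129 129 127 127 130 130 128 129 129 124 136 123 118 114  90  82  83  80  78  85  81  45  38
148  77  78  82  76  70  68  75  78  73  66  72 120 120 120 119 122 124 125 124 123 122 120 120 105  87  81  88  86  83  82  80  53  38  35
149  79  79  82  75  67  67  67  73  73  72  69  80 109 124 122 120 115 119 121 122 121 109 102  86  82  80  81  84  83  82  61  39  44  36
-40 [[218.6, 143.1], [217.3, 143.4], [218.8, 144.9], [215.8, 141.9]]
-20 [[218.9, 145.8], [217.6, 146.5], [219.1, 148.0], [216.1, 145.0]]
0 [[220.1, 147.9], [219.0, 149.0], [220.4, 150.4], [217.5, 147.5]]
20 [[222.1, 149.3], [221.3, 150.6], [222.8, 152.0], [219.8, 149.1]]
```

Run:
```python
from m import *
p=np.load('p.npy');o,R,d=frame(p)
g=cv2.cvtColor(s['img'],cv2.COLOR_RGB2GRAY)
print('    ',' '.join(f'{u:3d}' for u in range(212,238)))
for v in range(147,158): print(v,' '.join(f'{g[v,u]:3d}' for u in range(212,238)))
def low(h,r,u):
    q=proj(s,circ(p,h,r,720)); k=np.abs(q[:,0]-u)<.3; return round(q[k,1].max(),1) if k.any() else None
def right(h,r,v):
    q=proj(s,circ(p,h,r,720)); k=np.abs(q[:,1]-v)<.3; return round(q[k,0].max(),1) if k.any() else None
for h in(28,33,38): print(h,'collar bottom rows at cols 219..231 step 3',[low(h,30,u) for u in range(219,233,3)])
for h in(42,52): print(h,'right',[right(h,30,v) for v in(134,137,140,143)])
for h in(72,82): q=proj(s,circ(p,h,22,16));print(h,'necktop',q.round(1).tolist())
print('top view'); g=cv2.cvtColor(t['img'],cv2.COLOR_RGB2GRAY)
for h,r in((72,22),(82,22),(42,30),(52,30)): q=proj(t,circ(p,h,r));print(h,r,q.min(0).round(1),q.max(0).round(1))
print('    ',' '.join(f'{u:3d}' for u in range(138,172)))
for v in range(164,204): print(v,' '.join(f'{g[v,u]:3d}' for u in range(138,172)))
```

```text
212 213 214 215 216 217 218 219 220 221 222 223 224 225 226 227 228 229 230 231 232 233 234 235 236 237
147  74  77  75  72 100 128 130 127 128 131 129 129 129 128 123 136 123 118 113  90  82  83  80  79  86  81
148  75  77  72  66  71 121 120 119 117 121 125 124 125 123 122 120 120 105  87  80  88  87  82  81  80  53
149  68  72  73  72  69  80 109 124 122 119 116 118 120 123 121 107 101  85  82  82  81  84  83  81  60  40
150  75  76  70  70  74  78  85 113 128 123  95  91  98  94  86  82  82  80  81  81  81  85  83  64  40  34
151  71  67  63  69  77  77  75  80 108  99  75  75  80  82  80  81  80  80  80  82  84  85  64  41  34  33
152  74  66  65  66  69  70  70  65  69  69  71  72  74  76  77  77  80  81  82  81  82  64  41  34  33  35
153  78  73  68  63  61  70  75  69  68  69  70  69  72  82  77  78  78  80  79  62  42  37  34  33  37  59
154  85  83  78  76  78  77  77  73  67  67  69  67  68  69  74  50  44  45  38  35  33  32  36  36  58  82
155  83  83  85  81  71  71  73  69  65  65  70  70  69  70  73  66  47  35  33  32  34  39  57  60  82  85
156  85  85  85  78  69 
[... 6511 characters left out ...]

199  94  96  99  92  84  82  80  79  79  82  84  84  83  84  86  88  91  90  87  84  82  80  82  81  82  85  93  99 102 101  96  94  90  54
200  92  92  95  90  86  83  82  77  81  84  84  86  84  87  86  89  92  93  92  86  83  86  80  80  81  86  91  94  98  99  94  91  91  81
201  90  90  93  89  88  84  84  83  85  84  84  87  87  88  88  86  92  92  92  91  85  83  82  82  84  90  91 104 138  91  91  89  70  66
202  85  88  91  90  89  85  86  85  83  89  87  88  90  91  90  88  87  87  88  87  89  87  85  84  84  92  93 114 194 234 160  90  54  54
203  83  86  92  88  87  85  85  87  86  86  86  91  92  91  87  88  86  84  84  86  86  85  87  87  90  90  91 102 174 254 239 202  53  54
```

```bash
python3 -c "
from bench import monitor,bot
s=monitor.get_obs();print(s['ft_force'],s['joint_vel']);print(bot.sign_off())"
```

```text
[ 0.57991406  0.12322234 -0.58256028] [ 0.05252492 -0.11474958  0.02342331 -0.3306082  -0.0079855   0.09870698
 -0.04288762]
the job is handed in; nothing more can be done
None
```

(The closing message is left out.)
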